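# Close the instrument well of the clean bench

### The job

Close the instrument well: take the cover off its sloped stand, tilt its blue-striped edge in under the well's blue lip and ease it down flat into the pocket without letting it drop. Then swing the snap hook over and push it down onto the cover's wire loop until the orange gate has flicked shut beneath the loop and the hook is fully home. Leave the jars and the pink-lidded box where they stand, upright.

Things in the scene. Friction and masses are not known exactly. Their poses are not given: they have to be found in the camera images.
- cover: Loose aluminium plate 150 (x) x 110 (y) x 4 mm, about 0.3 kg, balanced under its handle. Origin: centre of its underside, z out of its top. Black block handle in the middle, 30 (x) x 24 (y) mm, 38 tall (top 42 mm above the underside). A blue stripe marks the -x edge, which goes under the lip; a wire loop stands near +x. Starts on the stand, tilted 30 degrees, striped edge low.
- loop_bar (a point): Middle of the loop's horizontal bar on the cover: 7 mm round steel wire along the cover's y, 65 mm along +x from the cover's origin and 38 mm above its underside (34 mm above the plate's top). The loop's two legs stand at y = -24 and +24 mm.
- tongue (a point): Middle of the lower edge of the cover's striped (-x) side, 75 mm from its origin.
- stand: Fixed sloped draining stand, base 160 x 120 mm, white with steel rails. Origin: centre of its underside. Its slope rises 30 degrees towards its +x; a blue stop at the low (-x) end, no higher than the plate is thick, holds the cover, whose underside centre lies about 65 mm above this origin. Lift the cover square off the slope.
- well: Fixed metal box 176 (x) x 136 (y) mm. Origin under the pocket's centre, on the bench; x runs from lip to hook. Pocket 156 x 116 mm (3 mm play round the cover), ledge for the cover at z = 28 mm, walls' top at 38 mm. Blue lip at the -x end: underside z = 41, top 46, free edge x = -64, end wall below it x = -78 mm. Seated, the cover's axes are the well's and its origin is at about (0, 0, 28) mm.
- hook_pivot (a point): Pivot of the snap hook, at (150, 0, 66) mm in the well's frame, pivot axis along the well's y. The pivot sits between two cheeks 31 mm wide overall whose tops are at 74 mm.
- hook (a joint): Swing of the dark steel snap hook, rad: 0 = fully shut (hard stop; arm level, pointing to the well's -x, over the seated loop), grows as it swings up; 1.57 = upright, 1.9 = leaning back, end stop. Stiff hinge: stays where left, about 1.5 N at the head moves it. Hook 14 mm wide, arm 12 mm thick, head 85 mm from the pivot (outer end 102 mm), mouth facing down when shut.
- hook_pad (a point): Centre of the yellow press pad on the outer face of the hook's head, pad 30 mm long x 18 mm wide: 85 mm from the pivot along the arm and 15 mm above the arm's centre line (with the hook shut: 81 mm above the bench, facing up; with the hook upright: facing the well's +x).
- hook_throat (a point): Point inside the hook's head where the loop's bar lies when the hook is fully home: 85 mm from the pivot on the arm's centre line.
- gate (a joint): Sprung orange gate across the hook's mouth, rad: 0 = shut against the nose, grows as it is pushed inward (to 1.45). The loop's bar pushes it in from about 0.32 rad of the hook's swing, taking about 2 to 5 N at the head; it flicks back to 0 beneath the bar once the bar is in the throat (hook below about 0.06 rad).
- jar_mid: Bystander: closed clear jar with a black cap, 80 mm wide, 112 mm tall, loose. Origin at the centre of its underside.
- jar_side: Bystander: a second jar, the same.
- lunch_box: Bystander: pale box with a pink lid, 108 x 138 mm, 67 mm tall, loose. Origin at the centre of its underside.
Mind the look-alikes: they are no part of the job. What is shaped like the cover but green is not meant.

How it is judged (in metres and radians):
On the way, in this order (a step that is already met when the one before it is completed fails the run):
1. the cover is tilted with its striped edge under the lip (x of tongue in the frame of well between -0.084 and -0.066 m and z of tongue in the frame of well between 0.02 and 0.04 m and y of tongue in the frame of well between -0.012 and 0.012 m and angle between cover's own z axis and vertical above 0.1 rad), for 0.1 s.
2. the cover lies flat in the pocket, the hook still open (x of cover in the frame of well between -0.006 and 0.006 m and y of cover in the frame of well between -0.006 and 0.006 m and z of cover in the frame of well between 0.025 and 0.031 m and angle between cover's own z axis and vertical below 0.035 rad and angle between the x axis of cover and the x axis of well, either way round below 0.06 rad and value of joint hook above 0.6 rad), for 0.2 s.
3. the loop's bar pushes the gate inward (value of joint gate above 0.35 rad and distance between loop_bar and hook_throat below 0.035 m).
At the end, for the whole second after the job is handed in: Cover at rest flat in the pocket: within 6 mm of centre, 3 mm of ledge height, 2 deg of level, 3.4 deg of the well's axis. Hook below 0.08 rad, loop bar within 10 mm of its throat point, gate below 0.10 rad. Jars and box upright (6 deg), within 30 mm of their start (x of cover in the frame of well between -0.006 and 0.006 m and y of cover in the frame of well between -0.006 and 0.006 m and z of cover in the frame of well between 0.025 and 0.031 m and angle between cover's own z axis and vertical below 0.035 rad and angle between the x axis of cover and the x axis of well, either way round below 0.06 rad and value of joint hook below 0.08 rad and value of joint gate below 0.1 rad and distance between loop_bar and hook_throat below 0.01 m and linear speed of cover below 0.02 m/s and distance of each of jar_mid, jar_side, lunch_box from where it was at the start of the episode below 0.03 m and angle between each of jar_mid, jar_side, lunch_box's own z axis and vertical below 0.1 rad); the robot touches nothing.
It fails at once if the cover is dropped: it turns faster than 4 rad/s while its edge is under the lip (x of tongue in the frame of well between -0.084 and -0.066 m and z of tongue in the frame of well between 0.02 and 0.04 m and y of tongue in the frame of well between -0.012 and 0.012 m and angular speed of cover above 4 rad/s).
It fails at once if a bystander is shoved (30 mm) or tipped (distance of any of jar_mid, jar_side, lunch_box from where it was at the start of the episode above 0.03 m or angle between any of jar_mid, jar_side, lunch_box's own z axis and vertical above 0.35 rad).
It also fails if it takes over 64 s, if anything falls off the work surface, if the arm or the gripper's body presses on something with over 40 N, if the wrist force passes 120 N, or if a joint passes its speed limit or range.

### The arm

A 6-joint arm with a two-finger parallel gripper is mounted at the origin on the work surface. World frame = base frame: x ahead of the robot, y to its left, z up, the work surface at z = 0. Lengths are in m, angles in degrees, forces in N, time in s.
With the tool pointing down it reaches from about 0.35 to 0.875 m from the base axis. Payload 4.2 kg.
Tool frame: the origin (TCP) lies on the centre line of the jaws, within the pads' length; the fingertips stand 19 mm ahead of it and the grasp point (between the pads) is the TCP; x points along the fingers, y is the direction in which the jaws open and shut, and the axes are right-handed (so a half turn about x gives the same grasp; the last joint's range is limited). The gripper opens to 87 mm and grips with 3 to 60 N. Pads are 19 mm wide; open, the fingers measure 117 mm over their backs; the gripper's body (75 mm by 190 mm) begins 51 mm behind the grasp point.
Start: joints at [-59.954, 22.042, 0.453, 0, -68.411, -14.817], TCP at [0.164, -0.603, 0.242] pointing down, gripper open.
Joint ranges: [-179.83, 179.83], [-69.29, 118.12], [-61.27, 80.66], [-181.25, 117.63], [-171.15, -9.14], [-177.46, 177.46]. Speed limits (degrees/s): [159.86, 159.86, 180, 180, 180, 180].

### API

Orientations are given as a 3x3 rotation matrix whose columns are the frame's x, y, z axes.
In Python, from station import r, viewer, job, spotter gives the robot as it stands.
- The arm moves only by the tool play_rows, never from a script. Its argument "commands" is a list of rows, each an object of numbers: "fingers": the gripper command: -1 is fully open, 1 is shut, values between are in proportion; "tx", "ty", "tz": the shift along the tool's x, y, z normalised to -1 to 1, where 1 is 750 mm; "ax", "ay", "az": the turn, a rotation vector about the tool's x, y, z normalised to -1 to 1, where 1 is pi rad. In form: [{"fingers": .., "tx": .., "ty": .., "tz": .., "ax": .., "ay": .., "az": ..}, ...]. A call has 1 to 5 rows; each row is the pose to reach, as a shift and turn from the pose commanded when the call began, along the tool's axes at that moment, turning the shorter way round; what a row does not reach only later rows make up. A row lasts 1/12 s, in which the tool goes at most 41.7 mm and 7.16 degrees, less where a joint would pass 70% of its speed; a pose out of reach is approached as far as the arm can. A call with a number of a shift or a turn outside -1 to 1 is refused whole. A call with a gripper value outside its range is refused whole. The fingers move at their own pace and stop on an object; the grip force is fixed at half the most. Time passes only in rows, so rows that repeat a pose let the fingers close. It gives the time, the measured TCP pose, the force and the opening at its end, in the units of the state.
- r.sense(): the state, without advancing time (a new reading comes with each control period).
- viewer.capture(name): name is "scene" or "side" or "wrist"; returns a dict with "image" (384x512x3 uint8, red, green, blue), "fx", "fy", "cx", "cy" (pixels), "R" (3x3) and "t" (3): a world point X has camera coordinates R X + t; the wrist camera has in their place "mount" (4x4, takes a point from camera to tool coordinates, whose origin is the TCP and whose axes are the tool frame's). Camera axes: x right, y down, z forward; pixel columns grow to the right and rows downward; lengths in m; the calibration is good to about 2 mm. A picture is of the moment at which its call begins: read the wrist's pose just before it. There is no depth.
- job.finish_job(): hands the job in, once; it reports no verdict.
Trained networks look in a picture, given as the dict that the camera call returned (one of the last four; its "shot" number tells which), for a name from the list of things; names that differ only in an ending like _2 or _b are one class to them, and where a whole thing is asked for, a point or a joint stands for the part that bears it (a point fixed in the world has none). Each returns a list of dicts, best first, with "score" (0 to 1); they miss things now and then, are a little off and sometimes report something else, mostly with a low value. They report only what shows in the picture. A call takes as long as a camera call. They do not tell look-alikes from the thing itself.
- spotter.find_in(name, picture): "uv" ([column, row] in pixels, amid what is visible of it).
- spotter.silhouettes(name, picture): "region" (384x512 bool, what is visible of it) and "uv" ([column, row] in pixels, amid what is visible of it).
The state is a dict: "time_s": time; "joints": joint angles; "joint_velocities": joint speeds; "effort": joint torques, N m; "tcp_pos": TCP position; "ee_rot": TCP orientation; "wrist_force": force on the tool from outside, world axes, zero at the start; "moment": the same for the moment, N m; "gripper_width": opening from 0.0 (shut) to 1.0 (fully open).
Only numpy, scipy, OpenCV 4.12 (cv2) and the standard library are available. Lean on these libraries where they do the work, as an engineer would, in place of code of your own. Each camera call takes 0.05 s, during which the arm holds its last target. There are 200 camera calls.

## Working session

There is one attempt and no reset: what is moved stays moved. The work goes in short steps, Python scripts to look and compute and a tool call to move; the robot and the scene stay as the last step left them, time stands still between calls to the robot, and variables do not carry over. Pictures are saved under pics/ and viewed, about 8 in all and at most 12, crops included, and the job is handed in when it is done.

Besides the shell and the picture viewer there is one more tool, called after "Call:" by a JSON object that holds its "api" and its "payload", one argument or row to a line. play_rows: Moves the arm, as the interface text tells. Its arguments: {"type":"object","properties":{"commands":{"type":"array"}},"required":["commands"]}

```bash
ls; mkdir -p pics; cat > look.py <<'E'
from station import r, viewer, job, spotter
import cv2, numpy as np
def save(n,p): cv2.imwrite(n,cv2.cvtColor(p,cv2.COLOR_RGB2BGR))
E
python3 - <<'E'
from look import *
s=r.sense(); print(s['time_s'],s['tcp_pos'],s['ee_rot'],s['gripper_width'])
A=viewer.capture('scene');B=viewer.capture('side')
for n,c in(('scene',A),('side',B)):
    print(n,c['fx'],c['cx'],c['cy'],np.round(c['R'],4).tolist(),np.round(c['t'],4).tolist())
    save(f'pics/{n}0.png',c['image'])
    for k in ['cover','loop_bar','stand','well','hook','hook_pad','jar_mid','lunch_box']:
        try: print(k,[(np.round(d['uv']).tolist(),round(d['score'],2)) for d in spotter.find_in(k,c)][:4])
        except Exception as e: print(k,e)
E
```

```text
pics
0.0 [ 0.16404093 -0.60250614  0.24045954] [[-6.64853531e-04 -2.62464589e-01  9.64941396e-01]
 [ 2.07482917e-03  9.64939170e-01  2.62465413e-01]
 [-9.99997627e-01  2.17658961e-03 -9.69740301e-05]] 1.0037815900625453
scene 477.91173299041264 266.5647812787667 192.94136941075772 [[-0.1909, 0.9815, 0.0106], [0.8186, 0.1652, -0.5501], [-0.5417, -0.0964, -0.8351]] [0.1083, -0.32, 1.9672]
cover [([361.0, 162.0], 0.9), ([328.0, 209.0], 0.71), ([386.0, 209.0], 0.68), ([325.0, 226.0], 0.33)]
loop_bar [([331.0, 208.0], 0.95), ([384.0, 206.0], 0.95), ([360.0, 160.0], 0.78)]
stand [([324.0, 225.0], 0.83)]
well [([221.0, 211.0], 0.83)]
hook [([206.0, 220.0], 0.56), ([327.0, 207.0], 0.43)]
hook_pad [([202.0, 219.0], 0.55)]
jar_mid [([261.0, 272.0], 0.86)]
lunch_box [([146.0, 207.0], 0.88), ([261.0, 272.0], 0.17)]
side 413.0000086604564 254.95732165148522 184.05964142368876 [[-0.8703, 0.4923, -0.0136], [0.3112, 0.5284, -0.7899], [-0.3817, -0.6917, -0.6131]] [0.3938, -0.0694, 1.6295]
cover [([342.0, 272.0], 0.81), ([282.0, 222.0], 0.8), ([369.0, 225.0], 0.8), ([181.0, 157.0], 0.26)]
loop_bar [([368.0, 224.0], 0.88), ([343.0, 273.0], 0.73), ([284.0, 223.0], 0.65), ([179.0, 159.0], 0.31)]
stand [([274.0, 241.0], 0.69)]
well [([215.0, 183.0], 0.95)]
hook [([177.0, 158.0], 0.62)]
hook_pad [([184.0, 162.0], 0.69), ([282.0, 222.0], 0.23)]
jar_mid [([180.0, 225.0], 0.6), ([282.0, 222.0], 0.55), ([291.0, 278.0], 0.36)]
lunch_box [([176.0, 150.0], 0.78), ([284.0, 222.0], 0.64)]
```

```bash
python3 - <<'E'
import cv2
a=cv2.imread('pics/scene0.png')[120:320,110:430];b=cv2.imread('pics/side0.png')[110:310,120:440]
cv2.imwrite('pics/s1.png',cv2.resize(a,None,fx=2.5,fy=2.5,interpolation=cv2.INTER_CUBIC))
cv2.imwrite('pics/s2.png',cv2.resize(b,None,fx=2.5,fy=2.5,interpolation=cv2.INTER_CUBIC))
E
```

```text
(no output)
```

View pics/s1.png

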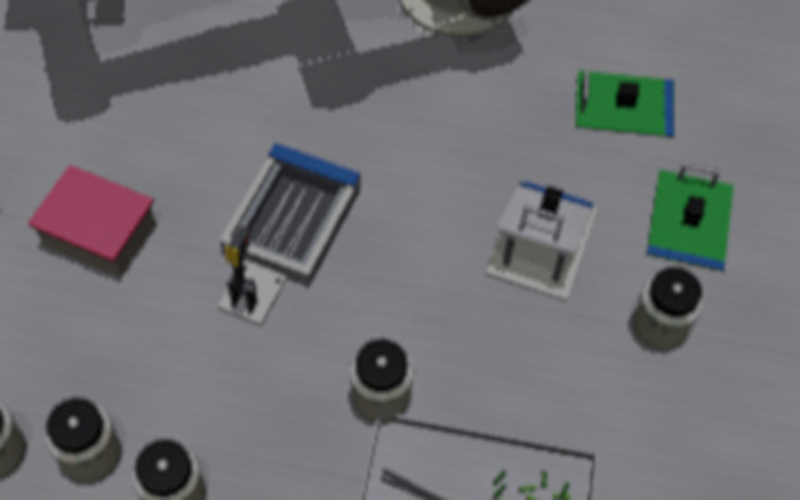

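View pics/s2.png

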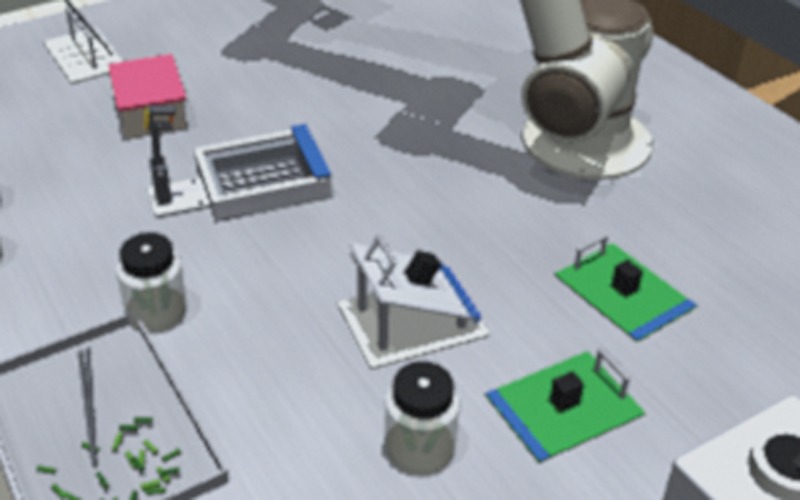

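The aluminium cover on the white stand is at scene (330,202). The green plates at (361,162) and (386,209) are look-alikes, which the crop shows by colour and by having no stand. Next I'll fit the well and the stand.

```bash
cat > geo.py <<'E'
import numpy as np
from scipy.spatial.transform import Rotation as Ro
from scipy.optimize import least_squares
def rz(a): return Ro.from_euler('z',a).as_matrix()
def proj(c,X):
    p=np.asarray(X)@np.asarray(c['R']).T+np.asarray(c['t']); return np.c_[c['fx']*p[:,0]/p[:,2]+c['cx'],c['fy']*p[:,1]/p[:,2]+c['cy']]
def wcam(c,s):
    M=np.array(c['mount']);T=np.eye(4);T[:3,:3]=s['ee_rot'];T[:3,3]=s['tcp_pos'];W=np.linalg.inv(T@M)
    d=dict(c);d['R']=W[:3,:3];d['t']=W[:3,3];return d
def fit(obs,x0,free=3):
    "obs: list of (cam, local pts mm, uv)"
    def f(q):
        R=rz(q[2]);t=np.array([q[0],q[1],0])
        return np.concatenate([(proj(c,np.array(P)/1000@R.T+t)-np.array(U)).ravel() for c,P,U in obs])
    s=least_squares(f,x0,loss='soft_l1',f_scale=1.5);return s.x,f(s.x).reshape(-1,2)
CR=Ro.from_euler('y',-30,degrees=True).as_matrix()
def cov(P): # cover pts mm -> stand frame mm
    return np.array(P)@CR.T+np.array([0,0,65.])
E
python3 - <<'E'
from look import *
from geo import *
A=viewer.capture('scene');B=viewer.capture('side')
a=lambda L:np.array(L)/2.5+[110,120]
b=lambda L:np.array(L)/2.5+[120,110]
w,e=fit([(A,[[-88,-68,46],[-88,68,46],[88,-68,38],[88,68,38]],a([[273,147],[358,180],[225,245],[308,272]])),
 (B,[[-88,68,46],[-88,-68,46],[88,68,38],[88,-68,38]],b([[327,172],[303,126],[213,195],[197,148]]))],[.6,-.2,-.3])
print(w,np.degrees(w[2]));print(e.round(1).tolist())
s,e=fit([(A,[[80,-60,0],[80,60,0]],a([[489,275],[567,297]])),(A,cov([[-75,-55,4],[-75,55,4],[0,0,42]]),a([[521,183],[592,206],[552,193]])),
 (B,[[80,60,0],[80,-60,0],[-80,60,0]],b([[375,363],[340,302],[489,328]])),(B,cov([[-75,-55,4],[-75,55,4]]),b([[445,266],[478,318]]))],[.6,0,-.2])
print(s,np.degrees(s[2]));print(e.round(1).tolist())
for n,p in(('jarm',(261,272)),('box',(146,207))):
    c=A;d=np.linalg.inv(c['R'])@[(p[0]-c['cx'])/c['fx'],(p[1]-c['cy'])/c['fy'],1];o=-np.array(c['R']).T@c['t'];print(n,o+d*(.06-o[2])/d[2])
for h in (1.2,1.57,1.9):
    q=np.array([[150-85*np.cos(h)+15*np.sin(h),0,66+85*np.sin(h)+15*np.cos(h)]])/1000@rz(w[2]).T+[w[0],w[1],0]
    print(h,proj(A,q),proj(B,q))
W=viewer.capture('wrist');print(np.array(W['mount']).round(4).tolist(),W['fx'],W['cx'],W['cy'])
print(spotter.find_in('hook_pad',A)[:1],spotter.find_in('hook_pad',B)[:1])
E
```

```text
[ 0.4937389  -0.16004382 -0.19782232] -11.334383918576945
[[0.0, -1.6], [0.4, -2.8], [-2.6, -1.1], [0.1, 1.4], [1.2, 1.1], [0.1, -0.6], [-0.6, 3.6], [-2.2, 1.1]]
[ 0.45147384  0.19407351 -0.15388478] -8.816948261913453
[[-2.2, -0.8], [-0.2, 0.9], [-0.8, -1.3], [0.4, -1.6], [0.5, -1.5], [-1.0, 3.1], [-0.9, 1.6], [0.5, 3.1], [-0.9, -1.2], [1.1, 0.2]]
jarm [0.73505576 0.01395584 0.06      ]
box [ 0.57552147 -0.42212532  0.06      ]
1.2 [[206.22635225 217.27904119]] [[184.56611274 157.2914249 ]]
1.57 [[201.72981038 225.25312448]] [[175.40348173 158.92272327]]
1.9 [[198.20469962 233.59967486]] [[168.01363815 162.64541434]]
[[-0.0005, -0.2807, 0.9598, -0.1439], [1.0, 0.0003, 0.0006, -0.0001], [-0.0004, 0.9598, 0.2807, -0.0769], [0.0, 0.0, 0.0, 1.0]] 311.124569882857 256.21476454930087 189.06427232522137
[{'uv': [202.6, 219.8], 'score': 0.68}] [{'uv': [182.7, 160.5], 'score': 0.74}]
```

```bash
cat > plan.py <<'E'
import numpy as np
from scipy.spatial.transform import Rotation as Ro
from scipy.spatial.transform import Slerp
from look import r
def down(yaw,tilt=0,flip=0):
    "tool rot with tool z = cover x, cover at yaw (rad), tilted tilt deg with -x edge low"
    C=(Ro.from_euler('z',yaw)*Ro.from_euler('y',-tilt,degrees=True)).as_matrix()
    return np.c_[-C[:,2],C[:,1],C[:,0]]
def go(p1,R1,k=None,start=None,names=None):
    s=r.sense() if start is None else None
    p0,R0=(np.array(s['tcp_pos']),Ro.from_matrix(s['ee_rot'])) if start is None else (np.array(start[0]),Ro.from_matrix(start[1]))
    R1_=Ro.from_matrix(R1);rv=(R0.inv()*R1_).as_rotvec();d=np.array(p1)-p0
    if k is None:k=max(1,int(np.ceil(max(np.linalg.norm(d)/.195,np.degrees(np.linalg.norm(rv))/34))))
    print('dist',np.linalg.norm(d).round(4),'rot',np.degrees(np.linalg.norm(rv)).round(2),'calls',k)
    for i in range(k):
        Ri=R0*Ro.from_rotvec(rv*i/k)
        t=Ri.inv().apply(d/k)/.75;a=rv/k/np.pi
        print(' t',t.round(4).tolist(),'a',a.round(4).tolist())
    return (p1,R1)
E
python3 - <<'E'
from plan import *
w=-.1978
e=go([.43,-.148,.36],down(w))
E
```

```text
dist 0.5401 rot 26.56 calls 3
 t [-0.0527, 0.1641, 0.1671] a [0.0492, -0.0, 0.0]
 t [-0.0527, 0.1879, 0.1399] a [0.0492, -0.0, 0.0]
 t [-0.0526, 0.2072, 0.1093] a [0.0492, -0.0, 0.0]
```

Call:
{"api": "play_rows", "payload": {
  "commands": [
    {"fingers":-1,"tx":-0.053,"ty":0.164,"tz":0.167,"ax":0.049,"ay":0,"az":0},
    {"fingers":-1,"tx":-0.053,"ty":0.164,"tz":0.167,"ax":0.049,"ay":0,"az":0},
    {"fingers":-1,"tx":-0.053,"ty":0.164,"tz":0.167,"ax":0.049,"ay":0,"az":0},
    {"fingers":-1,"tx":-0.053,"ty":0.164,"tz":0.167,"ax":0.049,"ay":0,"az":0},
    {"fingers":-1,"tx":-0.053,"ty":0.164,"tz":0.167,"ax":0.049,"ay":0,"az":0}
  ]
}}

```text
time_s: 1.57
tcp_pos: [0.2543, -0.4486, 0.2832]
ee_rot: [[0.002, -0.115, 0.993], [-0.002, 0.993, 0.115], [-1.0, -0.002, 0.002]]
wrist_force: [-1.1, 0.5, 0.4]
gripper_width: 1.005
```

Call:
{"api": "play_rows", "payload": {
  "commands": [
    {"fingers":-1,"tx":-0.053,"ty":0.188,"tz":0.14,"ax":0.049,"ay":0,"az":0},
    {"fingers":-1,"tx":-0.053,"ty":0.188,"tz":0.14,"ax":0.049,"ay":0,"az":0},
    {"fingers":-1,"tx":-0.053,"ty":0.188,"tz":0.14,"ax":0.049,"ay":0,"az":0},
    {"fingers":-1,"tx":-0.053,"ty":0.188,"tz":0.14,"ax":0.049,"ay":0,"az":0},
    {"fingers":-1,"tx":-0.053,"ty":0.188,"tz":0.14,"ax":0.049,"ay":0,"az":0}
  ]
}}

```text
time_s: 1.98
tcp_pos: [0.3429, -0.297, 0.3228]
ee_rot: [[0.003, 0.039, 0.999], [-0.001, 0.999, -0.039], [-1.0, -0.001, 0.003]]
wrist_force: [-0.3, -0.1, -0.6]
gripper_width: 0.996
```

Call:
{"api": "play_rows", "payload": {
  "commands": [
    {"fingers":-1,"tx":-0.053,"ty":0.207,"tz":0.109,"ax":0.049,"ay":0,"az":0},
    {"fingers":-1,"tx":-0.053,"ty":0.207,"tz":0.109,"ax":0.049,"ay":0,"az":0},
    {"fingers":-1,"tx":-0.053,"ty":0.207,"tz":0.109,"ax":0.049,"ay":0,"az":0},
    {"fingers":-1,"tx":-0.053,"ty":0.207,"tz":0.109,"ax":0.049,"ay":0,"az":0},
    {"fingers":-1,"tx":-0.053,"ty":0.207,"tz":0.109,"ax":0.049,"ay":0,"az":0}
  ]
}}

```text
time_s: 2.4
tcp_pos: [0.4313, -0.145, 0.3622]
ee_rot: [[0.003, 0.192, 0.981], [0.0, 0.981, -0.192], [-1.0, 0.001, 0.003]]
wrist_force: [1.1, -0.4, -0.6]
gripper_width: 0.996
```

```bash
python3 - <<'E'
from look import *
from plan import *
s=r.sense();print(s['time_s'],s['tcp_pos'],s['joints'],np.abs(s['joint_velocities']).max())
c=viewer.capture('wrist');save('pics/w0.png',c['image'])
import pickle;pickle.dump((s,c),open('w0.pkl','wb'))
save('pics/w0b.png',cv2.resize(c['image'],(800,600),interpolation=cv2.INTER_CUBIC))
for k in('cover','hook_pad','well'):print(k,[(d['uv'],d['score']) for d in spotter.find_in(k,c)])
E
```

```text
2.4 [ 0.4312963  -0.14504284  0.36224325] [ 1.97165056e+00  1.03309790e+00 -9.30600772e+00 -8.66855965e-04
 -7.94785357e+01 -1.03027940e+02] 24.948187264010716
cover [([484.1, 118.2], 0.57)]
hook_pad [([250.9, 303.9], 0.81)]
well [([251.4, 188.4], 0.66)]
```

View pics/w0b.png

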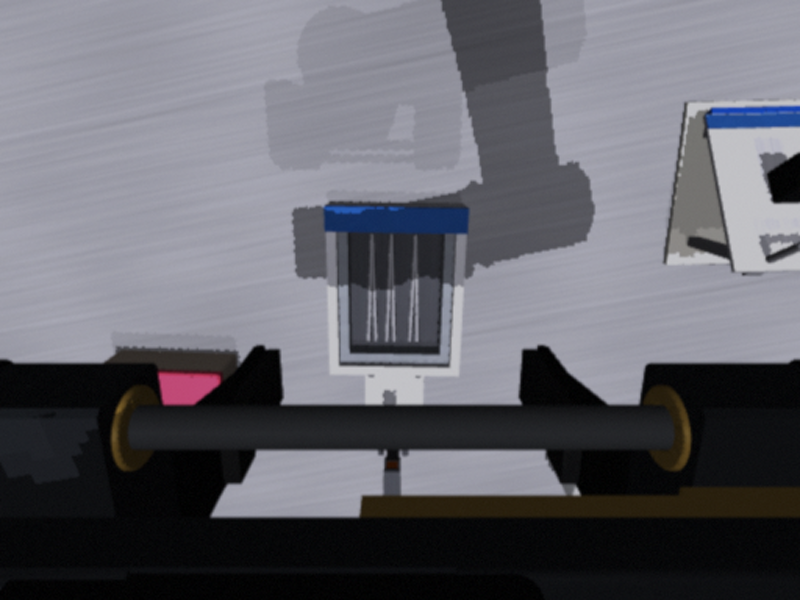

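```bash
python3 - <<'E'
from look import *
from geo import *
from plan import *
import pickle
s,c=pickle.load(open('w0.pkl','rb'));c=wcam(c,s)
a=lambda L:np.array(L)/1.5625
w,e=fit([(c,[[-88,-68,46],[-88,68,46],[-64,-68,46],[-64,68,46],[88,-68,38],[88,68,38]],a([[325,205],[467,205],[326,232],[468,233],[330,374],[459,376]]))],[.494,-.16,-.2])
print(w,e.round(1).tolist())
go([.533,-.168,.24],down(w[2]))
E
```

```text
[ 0.48913933 -0.1604248  -0.20486145] [[-0.7, 0.3], [1.4, 1.5], [-0.8, -0.6], [-0.1, -0.1], [0.3, -0.2], [0.2, -0.6]]
dist 0.1603 rot 0.59 calls 1
 t [0.1609, -0.0001, 0.1407] a [0.0033, -0.0001, 0.0]
```

Call:
{"api": "play_rows", "payload": {
  "commands": [
    {"fingers":-1,"tx":0.16,"ty":0,"tz":0.14,"ax":0.003,"ay":0,"az":0},
    {"fingers":-1,"tx":0.16,"ty":0,"tz":0.14,"ax":0.003,"ay":0,"az":0},
    {"fingers":-1,"tx":0.16,"ty":0,"tz":0.14,"ax":0.003,"ay":0,"az":0},
    {"fingers":-1,"tx":0.16,"ty":0,"tz":0.14,"ax":0.003,"ay":0,"az":0},
    {"fingers":-1,"tx":0.16,"ty":0,"tz":0.14,"ax":0.003,"ay":0,"az":0}
  ]
}}

```text
time_s: 3.02
tcp_pos: [0.5317, -0.1697, 0.233]
ee_rot: [[-0.013, 0.207, 0.978], [0.002, 0.978, -0.207], [-1.0, -0.001, -0.013]]
wrist_force: [0.5, -0.4, -1.2]
gripper_width: 0.997
```

Call:
{"api": "play_rows", "payload": {
  "commands": [
    {"fingers":-1,"tx":0,"ty":0,"tz":0,"ax":0,"ay":0,"az":0},
    {"fingers":-1,"tx":0,"ty":0,"tz":0,"ax":0,"ay":0,"az":0}
  ]
}}

```text
time_s: 3.18
tcp_pos: [0.532, -0.1695, 0.2414]
ee_rot: [[0.0, 0.205, 0.979], [-0.001, 0.979, -0.205], [-1.0, -0.001, 0.0]]
wrist_force: [0.0, 0.2, 0.9]
gripper_width: 1.0
```

```bash
python3 - <<'E'
from look import *
from plan import *
s=r.sense();print(s['time_s'],s['tcp_pos'],np.abs(s['joint_velocities']).max())
c=viewer.capture('wrist')
import pickle;pickle.dump((s,c),open('w1.pkl','wb'))
save('pics/w1b.png',cv2.resize(c['image'],(800,600),interpolation=cv2.INTER_CUBIC)[:,:])
E
```

```text
3.1833 [ 0.53202011 -0.16949864  0.24137057] 2.329317153929469
```

View pics/w1b.png

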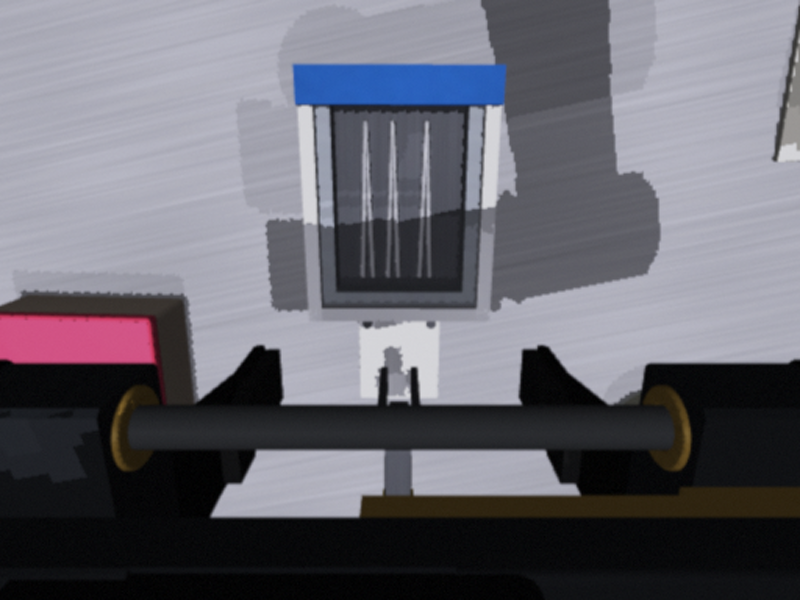

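```bash
python3 - <<'E'
from look import *
from geo import *
from plan import *
import pickle
s,c=pickle.load(open('w1.pkl','rb'));c=wcam(c,s)
a=lambda L:np.array(L)/1.5625
P=[[-88,-68,46],[-88,68,46],[-64,-68,46],[-64,68,46],[88,-68,38],[88,68,38]]
w,e=fit([(c,P,a([[293,65],[505,65],[294,104],[505,104],[309,320],[490,320]]))],[.494,-.16,-.2])
print(w,e.round(1).tolist())
# compare with scene/side overlay of this pose
q=np.array(P)/1000@rz(w[2]).T+[w[0],w[1],0]
A=viewer.capture('scene');B=viewer.capture('side')
print(((proj(A,q)-[110,120])*2.5).round().tolist());print(((proj(B,q)-[120,110])*2.5).round().tolist())
st=[.4515,.194];y=-.154
p=np.array(st)+.02*np.array([np.cos(y),np.sin(y)])
go([p[0],p[1],.30],down(y))
E
```

```text
[ 0.48927993 -0.16113529 -0.205998  ] [[-0.2, -0.5], [0.5, -0.6], [0.6, 0.3], [-1.0, 0.2], [0.3, 0.4], [-0.4, 0.4]]
[[274.0, 140.0], [359.0, 171.0], [266.0, 153.0], [353.0, 184.0], [218.0, 239.0], [307.0, 273.0]]
[[306.0, 123.0], [332.0, 174.0], [291.0, 126.0], [316.0, 177.0], [194.0, 149.0], [214.0, 202.0]]
dist 0.3693 rot 2.98 calls 2
 t [-0.0383, 0.2264, -0.0887] a [-0.0083, 0.0006, -0.0001]
 t [-0.0381, 0.2287, -0.0829] a [-0.0083, 0.0006, -0.0001]
```

Call:
{"api": "play_rows", "payload": {
  "commands": [
    {"fingers":-1,"tx":-0.038,"ty":0.226,"tz":-0.089,"ax":-0.008,"ay":0,"az":0},
    {"fingers":-1,"tx":-0.038,"ty":0.226,"tz":-0.089,"ax":-0.008,"ay":0,"az":0},
    {"fingers":-1,"tx":-0.038,"ty":0.226,"tz":-0.089,"ax":-0.008,"ay":0,"az":0},
    {"fingers":-1,"tx":-0.038,"ty":0.226,"tz":-0.089,"ax":-0.008,"ay":0,"az":0},
    {"fingers":-1,"tx":-0.038,"ty":0.226,"tz":-0.089,"ax":-0.008,"ay":0,"az":0}
  ]
}}

```text
time_s: 3.75
tcp_pos: [0.501, 0.0143, 0.2723]
ee_rot: [[0.005, 0.176, 0.984], [0.002, 0.984, -0.176], [-1.0, 0.003, 0.005]]
wrist_force: [0.5, -0.8, -0.4]
gripper_width: 1.0
```

Call:
{"api": "play_rows", "payload": {
  "commands": [
    {"fingers":-1,"tx":-0.038,"ty":0.229,"tz":-0.083,"ax":-0.008,"ay":0,"az":0},
    {"fingers":-1,"tx":-0.038,"ty":0.229,"tz":-0.083,"ax":-0.008,"ay":0,"az":0},
    {"fingers":-1,"tx":-0.038,"ty":0.229,"tz":-0.083,"ax":-0.008,"ay":0,"az":0},
    {"fingers":-1,"tx":-0.038,"ty":0.229,"tz":-0.083,"ax":-0.008,"ay":0,"az":0},
    {"fingers":-1,"tx":-0.038,"ty":0.229,"tz":-0.083,"ax":-0.008,"ay":0,"az":0}
  ]
}}

```text
time_s: 4.17
tcp_pos: [0.4705, 0.1949, 0.3007]
ee_rot: [[0.005, 0.151, 0.989], [0.004, 0.989, -0.151], [-1.0, 0.005, 0.004]]
wrist_force: [0.4, -0.2, -0.3]
gripper_width: 1.002
```

Call:
{"api": "play_rows", "payload": {
  "commands": [
    {"fingers":-1,"tx":0,"ty":0,"tz":0,"ax":0,"ay":0,"az":0},
    {"fingers":-1,"tx":0,"ty":0,"tz":0,"ax":0,"ay":0,"az":0}
  ]
}}

```text
time_s: 4.33
tcp_pos: [0.4708, 0.192, 0.2993]
ee_rot: [[0.002, 0.152, 0.988], [0.002, 0.988, -0.152], [-1.0, 0.002, 0.002]]
wrist_force: [0.5, -0.0, -0.2]
gripper_width: 0.998
```

```bash
python3 - <<'E'
from look import *
from plan import *
s=r.sense();print(s['time_s'],s['tcp_pos'],np.abs(s['joint_velocities']).max())
c=viewer.capture('wrist')
import pickle;pickle.dump((s,c),open('w2.pkl','wb'))
save('pics/w2b.png',cv2.resize(c['image'][:256,120:440],(800,640),interpolation=cv2.INTER_CUBIC)[:600,:])
E
```

```text
4.3333 [0.47076371 0.1919778  0.29927499] 2.0194547566695205
```

View pics/w2b.png

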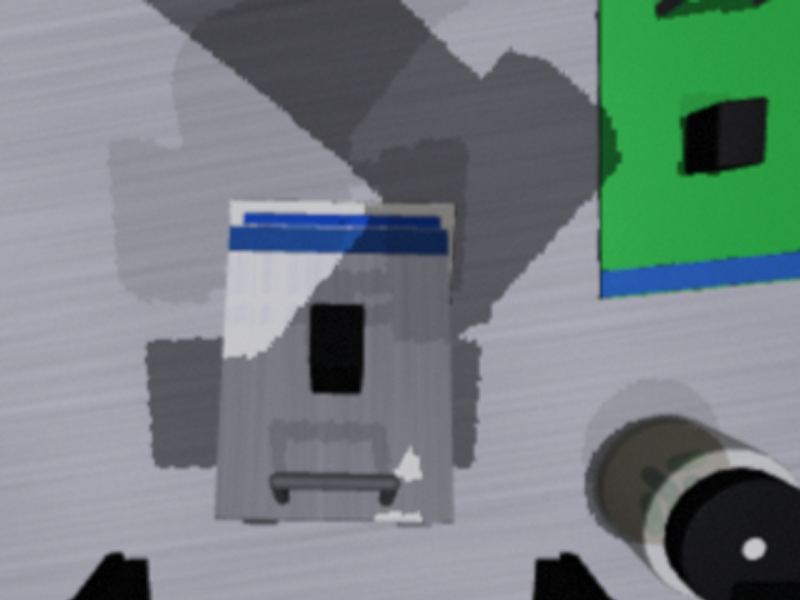

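Aluminium cover on the stand is the target: corners at crop (229,227), (448,230), (216,518) and (453,523), stripe at the top (the -x end) and the loop bar at (333,482). The green plate on the right is the look-alike.

```bash
cat > cv.py <<'E'
from look import *
from geo import *
import pickle
def fitcov(c,P,U,x0):
    def f(q):
        R=rz(q[2])@Ro.from_euler('y',-q[4],degrees=True).as_matrix()
        return (proj(c,np.array(P)/1000@R.T+q[[0,1,3]])-U).ravel()
    s=least_squares(f,x0);return s.x,f(s.x).reshape(-1,2)
E
python3 - <<'E'
from cv import *
from plan import *
s,c=pickle.load(open('w2.pkl','rb'));c=wcam(c,s)
U=np.array([[229,227],[448,230],[216,518],[453,523],[334,481]])/2.5+[120,0]
P=[[-75,-55,4],[-75,55,4],[75,-55,4],[75,55,4],[65,0,38]]
q,e=fitcov(c,P,U,[.45,.19,-.15,.065,30]);print(q,e.round(1).tolist())
w,e=fit([(c,cov(P),U)],[.45,.19,-.15]);print(w,e.round(1).tolist())
# jar side cap centre
uv=np.array([753,548])/2.5+[120,0]
d=np.linalg.inv(c['R'])@[(uv[0]-c['cx'])/c['fx'],(uv[1]-c['cy'])/c['fy'],1];o=-np.array(c['R']).T@c['t'];p=o+d*(.112-o[2])/d[2]
print('jar',p,(p-[w[0],w[1],0])@rz(w[2]))
E
```

```text
[ 0.45292051  0.19345097 -0.16918024  0.06429377 30.31197745] [[0.4, -0.2], [-0.4, 0.2], [-0.6, 0.1], [0.2, -0.5], [0.3, 0.4]]
[ 0.45276067  0.19347209 -0.16930317] [[0.3, -0.5], [-0.3, -0.1], [-0.6, 0.2], [0.2, -0.3], [0.3, 0.7]]
jar [0.55517289 0.37052702 0.112     ] [0.07111501 0.19177947 0.112     ]
```

```bash
python3 - <<'E'
from plan import *
from geo import *
y=-.1693;o=np.array([.4528,.1935,.065]);C=rz(y)@CR;R=down(y,30)
e=go(o+C@[0,0,.12],R)
go(o+C@[0,0,.029],R,start=e)
E
```

```text
dist 0.1516 rot 29.95 calls 1
 t [0.1731, 0.0005, -0.1045] a [0.0045, -0.1663, -0.0017]
dist 0.091 rot 0.0 calls 1
 t [0.1213, -0.0, 0.0] a [0.0, 0.0, 0.0]
```

Call:
{"api": "play_rows", "payload": {
  "commands": [
    {"fingers":-1,"tx":0.173,"ty":0.0005,"tz":-0.1045,"ax":0.0045,"ay":-0.1665,"az":-0.0015},
    {"fingers":-1,"tx":0.173,"ty":0.0005,"tz":-0.1045,"ax":0.0045,"ay":-0.1665,"az":-0.0015},
    {"fingers":-1,"tx":0.173,"ty":0.0005,"tz":-0.1045,"ax":0.0045,"ay":-0.1665,"az":-0.0015},
    {"fingers":-1,"tx":0.173,"ty":0.0005,"tz":-0.1045,"ax":0.0045,"ay":-0.1665,"az":-0.0015},
    {"fingers":-1,"tx":0.173,"ty":0.0005,"tz":-0.1045,"ax":0.0045,"ay":-0.1665,"az":-0.0015}
  ]
}}

```text
time_s: 4.8
tcp_pos: [0.4191, 0.1711, 0.2032]
ee_rot: [[0.38, 0.113, 0.918], [-0.064, 0.993, -0.096], [-0.923, -0.022, 0.384]]
wrist_force: [-0.1, -2.3, -1.1]
gripper_width: 1.0
```

Call:
{"api": "play_rows", "payload": {
  "commands": [
    {"fingers":-1,"tx":0,"ty":0,"tz":0,"ax":0,"ay":0,"az":0},
    {"fingers":-1,"tx":0,"ty":0,"tz":0,"ax":0,"ay":0,"az":0},
    {"fingers":-1,"tx":0,"ty":0,"tz":0,"ax":0,"ay":0,"az":0}
  ]
}}

```text
time_s: 5.05
tcp_pos: [0.4277, 0.1794, 0.2132]
ee_rot: [[0.391, 0.126, 0.912], [-0.049, 0.992, -0.117], [-0.919, 0.001, 0.394]]
wrist_force: [-0.0, 0.2, 0.4]
gripper_width: 0.999
```

```bash
python3 - <<'E'
from plan import *
from geo import *
y=-.1693;o=np.array([.4528,.1935,.065]);C=rz(y)@CR;R=down(y,30)
s=r.sense();print(s['time_s'],(C.T@(s['tcp_pos']-o)).round(4),s['joints'])
go(o+C@[0,0,.029],R)
E
```

```text
5.05 [ 0.0547 -0.0181  0.1396] [  52.08882173   -0.73924504  -48.21446636   35.58396876  -35.52892912
 -177.40386312]
dist 0.1247 rot 7.24 calls 1
 t [0.1554, 0.0235, -0.054] a [0.012, -0.0378, -0.0064]
```

Joint 6 reached its range limit. I'll use the half-turn-equivalent grasp by turning about tool x.

Call:
{"api": "play_rows", "payload": {
  "commands": [
    {"fingers":-1,"tx":0,"ty":0,"tz":0,"ax":-0.194,"ay":0,"az":0},
    {"fingers":-1,"tx":0,"ty":0,"tz":0,"ax":-0.194,"ay":0,"az":0},
    {"fingers":-1,"tx":0,"ty":0,"tz":0,"ax":-0.194,"ay":0,"az":0},
    {"fingers":-1,"tx":0,"ty":0,"tz":0,"ax":-0.194,"ay":0,"az":0},
    {"fingers":-1,"tx":0,"ty":0,"tz":0,"ax":-0.194,"ay":0,"az":0}
  ]
}}

```text
time_s: 5.47
tcp_pos: [0.4279, 0.1802, 0.2128]
ee_rot: [[0.39, -0.424, 0.817], [-0.049, 0.877, 0.478], [-0.919, -0.227, 0.321]]
wrist_force: [-0.6, -0.3, -0.1]
gripper_width: 0.999
```

```bash
python3 - <<'E'
from plan import *
s=r.sense();print(s['time_s'],s['tcp_pos'],s['ee_rot'],s['joints'])
E
```

```text
5.4667 [0.4278754  0.18016594 0.2128265 ] [[ 0.39015923 -0.42387304  0.81737838]
 [-0.04907115  0.8768995   0.47816241]
 [-0.91943885 -0.22666917  0.3213305 ]] [  52.13140711   -0.63130435  -48.15603753   35.57068221  -35.53912863
 -142.1435546 ]
```

Good; 4 more.

Call:
{"api": "play_rows", "payload": {
  "commands": [
    {"fingers":-1,"tx":0,"ty":0,"tz":0,"ax":-0.194,"ay":0,"az":0},
    {"fingers":-1,"tx":0,"ty":0,"tz":0,"ax":-0.194,"ay":0,"az":0},
    {"fingers":-1,"tx":0,"ty":0,"tz":0,"ax":-0.194,"ay":0,"az":0},
    {"fingers":-1,"tx":0,"ty":0,"tz":0,"ax":-0.194,"ay":0,"az":0},
    {"fingers":-1,"tx":0,"ty":0,"tz":0,"ax":-0.194,"ay":0,"az":0}
  ]
}}

```text
time_s: 5.88
tcp_pos: [0.4279, 0.1802, 0.2128]
ee_rot: [[0.39, -0.815, 0.428], [-0.049, 0.445, 0.894], [-0.919, -0.37, 0.134]]
wrist_force: [1.1, -0.1, 0.3]
gripper_width: 0.996
```

Call:
{"api": "play_rows", "payload": {
  "commands": [
    {"fingers":-1,"tx":0,"ty":0,"tz":0,"ax":-0.194,"ay":0,"az":0},
    {"fingers":-1,"tx":0,"ty":0,"tz":0,"ax":-0.194,"ay":0,"az":0},
    {"fingers":-1,"tx":0,"ty":0,"tz":0,"ax":-0.194,"ay":0,"az":0},
    {"fingers":-1,"tx":0,"ty":0,"tz":0,"ax":-0.194,"ay":0,"az":0},
    {"fingers":-1,"tx":0,"ty":0,"tz":0,"ax":-0.194,"ay":0,"az":0}
  ]
}}

```text
time_s: 6.3
tcp_pos: [0.4279, 0.1802, 0.2128]
ee_rot: [[0.39, -0.913, -0.116], [-0.049, -0.147, 0.988], [-0.919, -0.38, -0.102]]
wrist_force: [-0.0, -0.1, 0.3]
gripper_width: 1.001
```

Call:
{"api": "play_rows", "payload": {
  "commands": [
    {"fingers":-1,"tx":0,"ty":0,"tz":0,"ax":-0.194,"ay":0,"az":0},
    {"fingers":-1,"tx":0,"ty":0,"tz":0,"ax":-0.194,"ay":0,"az":0},
    {"fingers":-1,"tx":0,"ty":0,"tz":0,"ax":-0.194,"ay":0,"az":0},
    {"fingers":-1,"tx":0,"ty":0,"tz":0,"ax":-0.194,"ay":0,"az":0},
    {"fingers":-1,"tx":0,"ty":0,"tz":0,"ax":-0.194,"ay":0,"az":0}
  ]
}}

```text
time_s: 6.72
tcp_pos: [0.4279, 0.1802, 0.2128]
ee_rot: [[0.39, -0.682, -0.618], [-0.049, -0.686, 0.726], [-0.919, -0.253, -0.301]]
wrist_force: [-0.1, -0.4, 0.1]
gripper_width: 1.0
```

Call:
{"api": "play_rows", "payload": {
  "commands": [
    {"fingers":-1,"tx":0,"ty":0,"tz":0,"ax":-0.194,"ay":0,"az":0},
    {"fingers":-1,"tx":0,"ty":0,"tz":0,"ax":-0.194,"ay":0,"az":0},
    {"fingers":-1,"tx":0,"ty":0,"tz":0,"ax":-0.194,"ay":0,"az":0},
    {"fingers":-1,"tx":0,"ty":0,"tz":0,"ax":-0.194,"ay":0,"az":0},
    {"fingers":-1,"tx":0,"ty":0,"tz":0,"ax":-0.194,"ay":0,"az":0}
  ]
}}

```text
time_s: 7.13
tcp_pos: [0.4279, 0.1802, 0.2128]
ee_rot: [[0.39, -0.206, -0.898], [-0.049, -0.978, 0.203], [-0.919, -0.035, -0.392]]
wrist_force: [-0.8, 0.0, -0.1]
gripper_width: 0.995
```

```bash
cat >> plan.py <<'E'
FX=np.diag([1.,-1,-1])
def tool(yaw,tilt): return down(yaw,tilt)@FX   # tool y = -cover y, tool z = -cover x
E
python3 - <<'E'
from plan import *
from geo import *
y=-.1693;o=np.array([.4528,.1935,.065]);C=rz(y)@CR;R=tool(y,30)
s=r.sense();print(s['time_s'],(C.T@(s['tcp_pos']-o)).round(4),s['joints'])
e=go(o+C@[0,0,.12],R)
E
```

```text
7.1333 [ 0.0546 -0.0173  0.1391] [ 52.13301229  -0.62496684 -48.15505621  35.57057619 -35.53548548
  -2.46382768]
dist 0.0604 rot 7.5 calls 1
 t [0.0344, -0.0191, 0.0702] a [-0.0158, 0.0383, 0.0046]
```

Call:
{"api": "play_rows", "payload": {
  "commands": [
    {"fingers":-1,"tx":0.0345,"ty":-0.019,"tz":0.07,"ax":-0.016,"ay":0.038,"az":0.0045},
    {"fingers":-1,"tx":0.0345,"ty":-0.019,"tz":0.07,"ax":-0.016,"ay":0.038,"az":0.0045},
    {"fingers":-1,"tx":0.0345,"ty":-0.019,"tz":0.07,"ax":-0.016,"ay":0.038,"az":0.0045},
    {"fingers":-1,"tx":0.0345,"ty":-0.019,"tz":0.07,"ax":-0.016,"ay":0.038,"az":0.0045},
    {"fingers":-1,"tx":0.0345,"ty":-0.019,"tz":0.07,"ax":-0.016,"ay":0.038,"az":0.0045}
  ]
}}

```text
time_s: 7.55
tcp_pos: [0.3949, 0.2051, 0.1708]
ee_rot: [[0.489, -0.173, -0.855], [-0.087, -0.985, 0.15], [-0.868, 0.001, -0.497]]
wrist_force: [1.4, -0.5, 1.1]
gripper_width: 1.002
```

```bash
python3 - <<'E'
from plan import *
from geo import *
y=-.1693;o=np.array([.4528,.1935,.065]);C=rz(y)@CR;R=tool(y,30)
s=r.sense();print(s['time_s'],(C.T@(s['tcp_pos']-o)).round(4),s['joints'])
e=go(o+C@[0,0,.029],R)
E
```

```text
7.55 [0.0018 0.0016 0.1211] [ 53.67809868   1.10559969 -60.9807435   64.57700741 -29.56691244
 -31.61338655]
dist 0.0922 rot 0.34 calls 1
 t [0.1228, 0.0018, 0.0019] a [-0.0011, 0.0011, -0.001]
```

Call:
{"api": "play_rows", "payload": {
  "commands": [
    {"fingers":-1,"tx":0.035,"ty":0.002,"tz":0.002,"ax":-0.001,"ay":0.001,"az":-0.001},
    {"fingers":-1,"tx":0.06,"ty":0.002,"tz":0.002,"ax":-0.001,"ay":0.001,"az":-0.001},
    {"fingers":-1,"tx":0.075,"ty":0.002,"tz":0.002,"ax":-0.001,"ay":0.001,"az":-0.001},
    {"fingers":-1,"tx":0.08,"ty":0.002,"tz":0.002,"ax":-0.001,"ay":0.001,"az":-0.001},
    {"fingers":-1,"tx":0.08,"ty":0.002,"tz":0.002,"ax":-0.001,"ay":0.001,"az":-0.001}
  ]
}}

```text
time_s: 7.97
tcp_pos: [0.4375, 0.2078, 0.1278]
ee_rot: [[0.478, -0.177, -0.86], [-0.096, -0.984, 0.149], [-0.873, 0.011, -0.488]]
wrist_force: [0.1, -0.2, 0.6]
gripper_width: 0.998
```

```bash
python3 - <<'E'
from plan import *
from geo import *
y=-.1693;o=np.array([.4528,.1935,.065]);C=rz(y)@CR;R=tool(y,30)
s=r.sense();print(s['time_s'],(C.T@(s['tcp_pos']-o)).round(4),s['joints'],s['wrist_force'])
e=go(o+C@[0,0,.029],R)
E
```

```text
7.9667 [0.0163 0.0115 0.0632] [ 38.67151709   8.68081231 -61.03696667  88.68578439 -21.96845665
 -43.43665326] [ 0.11418625 -0.20580122  0.56245085]
dist 0.0396 rot 1.15 calls 1
 t [0.0461, 0.0147, 0.0211] a [-0.0007, 0.0045, -0.0045]
```

Joint 3 is at its stop at this steep tool tilt. The pads can hold the handle's y faces at any pitch, so I'll grasp with the tool at 17° tilt, 13° off square.

```bash
python3 - <<'E'
from plan import *
from geo import *
y=-.1693;o=np.array([.4528,.1935,.065]);C=rz(y)@CR;R=tool(y,17)
e=go(o+C@[0,0,.08],R)
e=go(o+C@[0,0,.03],R,start=e)
E
```

```text
dist 0.0261 rot 12.23 calls 1
 t [-0.0219, 0.0157, 0.022] a [-0.0013, -0.0678, -0.0044]
dist 0.05 rot 0.0 calls 1
 t [0.065, -0.0, -0.015] a [0.0, 0.0, 0.0]
```

Call:
{"api": "play_rows", "payload": {
  "commands": [
    {"fingers":-1,"tx":-0.022,"ty":0.016,"tz":0.022,"ax":-0.001,"ay":-0.034,"az":-0.004},
    {"fingers":-1,"tx":-0.022,"ty":0.016,"tz":0.022,"ax":-0.001,"ay":-0.068,"az":-0.004},
    {"fingers":-1,"tx":-0.022,"ty":0.016,"tz":0.022,"ax":-0.001,"ay":-0.068,"az":-0.004},
    {"fingers":-1,"tx":-0.022,"ty":0.016,"tz":0.022,"ax":-0.001,"ay":-0.068,"az":-0.004},
    {"fingers":-1,"tx":-0.022,"ty":0.016,"tz":0.022,"ax":-0.001,"ay":-0.068,"az":-0.004}
  ]
}}

```text
time_s: 8.38
tcp_pos: [0.4146, 0.2002, 0.1366]
ee_rot: [[0.3, -0.17, -0.939], [-0.053, -0.985, 0.161], [-0.952, 0.001, -0.305]]
wrist_force: [1.9, -0.3, 1.1]
gripper_width: 1.0
```

```bash
python3 - <<'E'
from plan import *
from geo import *
y=-.1693;o=np.array([.4528,.1935,.065]);C=rz(y)@CR;R=tool(y,17)
s=r.sense();print(s['time_s'],(C.T@(s['tcp_pos']-o)).round(4),s['joints'],s['wrist_force'])
e=go(o+C@[0,0,.08],R)
e=go(o+C@[0,0,.03],R)
E
```

```text
8.3833 [0.0022 0.0002 0.0814] [ 52.6203802    7.17274395 -51.24154681  35.48453699 -27.77814932
  -3.47404252] [ 1.91596137 -0.28499963  1.11312132]
dist 0.0026 rot 0.75 calls 1
 t [0.0024, 0.0002, 0.0024] a [-0.0003, -0.0041, -0.0005]
dist 0.0514 rot 0.75 calls 1
 t [0.0676, 0.0001, -0.0117] a [-0.0003, -0.0041, -0.0005]
```

Call:
{"api": "play_rows", "payload": {
  "commands": [
    {"fingers":-1,"tx":0.02,"ty":0,"tz":-0.002,"ax":0,"ay":-0.004,"az":0},
    {"fingers":-1,"tx":0.04,"ty":0,"tz":-0.006,"ax":0,"ay":-0.004,"az":0},
    {"fingers":-1,"tx":0.058,"ty":0,"tz":-0.01,"ax":0,"ay":-0.004,"az":0},
    {"fingers":-1,"tx":0.0675,"ty":0,"tz":-0.012,"ax":0,"ay":-0.004,"az":0},
    {"fingers":-1,"tx":0.0675,"ty":0,"tz":-0.012,"ax":0,"ay":-0.004,"az":0}
  ]
}}

```text
time_s: 8.8
tcp_pos: [0.4391, 0.1944, 0.0897]
ee_rot: [[0.289, -0.171, -0.942], [-0.056, -0.985, 0.162], [-0.956, 0.006, -0.295]]
wrist_force: [0.5, -0.4, -0.3]
gripper_width: 1.0
```

```bash
python3 - <<'E'
from plan import *
from geo import *
y=-.1693;o=np.array([.4528,.1935,.065]);C=rz(y)@CR;R=tool(y,17)
s=r.sense();print(s['time_s'],(C.T@(s['tcp_pos']-o)).round(4),s['joints'],s['wrist_force'])
e=go(o+C@[0,0,.03],R)
E
```

```text
8.8 [ 0.0005 -0.0014  0.0282] [ 44.79930923  13.28128421 -54.95255356  50.5661318  -18.36933603
 -12.46805507] [ 0.52189863 -0.37322068 -0.25441721]
dist 0.0023 rot 0.38 calls 1
 t [-0.0021, -0.0019, 0.0012] a [-0.0003, -0.0007, -0.002]
```

Call:
{"api": "play_rows", "payload": {
  "commands": [
    {"fingers":-1,"tx":-0.002,"ty":-0.002,"tz":0.001,"ax":0,"ay":0,"az":-0.002},
    {"fingers":1,"tx":-0.002,"ty":-0.002,"tz":0.001,"ax":0,"ay":0,"az":-0.002},
    {"fingers":1,"tx":-0.002,"ty":-0.002,"tz":0.001,"ax":0,"ay":0,"az":-0.002},
    {"fingers":1,"tx":-0.002,"ty":-0.002,"tz":0.001,"ax":0,"ay":0,"az":-0.002},
    {"fingers":1,"tx":-0.002,"ty":-0.002,"tz":0.001,"ax":0,"ay":0,"az":-0.002}
  ]
}}

```text
time_s: 9.22
tcp_pos: [0.438, 0.1973, 0.0922]
ee_rot: [[0.293, -0.167, -0.942], [-0.047, -0.986, 0.16], [-0.955, -0.003, -0.296]]
wrist_force: [-0.6, 0.4, -0.3]
gripper_width: 0.783
```

Call:
{"api": "play_rows", "payload": {
  "commands": [
    {"fingers":1,"tx":0,"ty":0,"tz":0,"ax":0,"ay":0,"az":0},
    {"fingers":1,"tx":0,"ty":0,"tz":0,"ax":0,"ay":0,"az":0},
    {"fingers":1,"tx":0,"ty":0,"tz":0,"ax":0,"ay":0,"az":0},
    {"fingers":1,"tx":0,"ty":0,"tz":0,"ax":0,"ay":0,"az":0}
  ]
}}

```text
time_s: 9.55
tcp_pos: [0.4379, 0.1968, 0.0916]
ee_rot: [[0.292, -0.167, -0.942], [-0.048, -0.986, 0.16], [-0.955, -0.002, -0.296]]
wrist_force: [-0.1, 0.5, 0.2]
gripper_width: 0.48
```

```bash
python3 - <<'E'
from plan import *
from geo import *
y=-.1693;o=np.array([.4528,.1935,.065]);C=rz(y)@CR;R=tool(y,17)
s=r.sense();print(s['time_s'],s['gripper_width']*87,(C.T@(s['tcp_pos']-o)).round(4),s['ee_rot'].round(3).tolist(),s['joints'],s['wrist_force'],s['moment'])
G=C.T@s['ee_rot'];print('cover->tool',Ro.from_matrix((tool(0,0)).T@G).as_rotvec(degrees=True).round(2))
p=np.array(s['tcp_pos'])+C@[0,0,.07]
e=go(p,s['ee_rot'])
E
```

```text
9.55 41.74453869135388 [0.0001 0.0008 0.0307] [[0.292, -0.167, -0.942], [-0.048, -0.986, 0.16], [-0.955, -0.002, -0.296]] [ 45.06162631  12.97669168 -54.99807456  50.40839937 -18.17322146
 -12.42088515] [-0.07779602  0.52848807  0.1720157 ] [0.03713916 0.72902326 0.00487757]
cover->tool [ -0.03 -12.81  -0.11]
dist 0.07 rot 0.0 calls 1
 t [-0.091, -0.0002, 0.0207] a [0.0, 0.0, 0.0]
```

Call:
{"api": "play_rows", "payload": {
  "commands": [
    {"fingers":1,"tx":0,"ty":0,"tz":0,"ax":0,"ay":0,"az":0},
    {"fingers":1,"tx":0,"ty":0,"tz":0,"ax":0,"ay":0,"az":0},
    {"fingers":1,"tx":0,"ty":0,"tz":0,"ax":0,"ay":0,"az":0},
    {"fingers":1,"tx":0,"ty":0,"tz":0,"ax":0,"ay":0,"az":0},
    {"fingers":1,"tx":0,"ty":0,"tz":0,"ax":0,"ay":0,"az":0}
  ]
}}

```text
time_s: 9.97
tcp_pos: [0.4377, 0.1961, 0.0914]
ee_rot: [[0.291, -0.168, -0.942], [-0.049, -0.986, 0.161], [-0.955, -0.0, -0.295]]
wrist_force: [-0.5, -1.5, 0.9]
gripper_width: 0.274
```

```bash
python3 - <<'E'
from plan import *
from geo import *
y=-.1693;o=np.array([.4528,.1935,.065]);C=rz(y)@CR
s=r.sense();print(s['time_s'],s['gripper_width']*87,(C.T@(s['tcp_pos']-o)).round(4),s['wrist_force'],s['moment'])
G=C.T@s['ee_rot'];print('cover->tool',Ro.from_matrix((tool(0,0)).T@G).as_rotvec(degrees=True).round(2))
e=go(np.array(s['tcp_pos'])+C@[0,0,.06],s['ee_rot'])
E
```

```text
9.9667 23.845011565406747 [-0.0001  0.      0.0305] [-0.50478524 -1.47056818  0.85366796] [-0.54123996  0.93199732 -0.18174898]
cover->tool [-1.000e-02 -1.282e+01 -2.000e-02]
dist 0.06 rot 0.0 calls 1
 t [-0.078, -0.0, 0.0178] a [0.0, 0.0, 0.0]
```

Call:
{"api": "play_rows", "payload": {
  "commands": [
    {"fingers":1,"tx":0,"ty":0,"tz":0,"ax":0,"ay":0,"az":0},
    {"fingers":1,"tx":-0.013,"ty":0,"tz":0.003,"ax":0,"ay":0,"az":0},
    {"fingers":1,"tx":-0.034,"ty":0,"tz":0.0078,"ax":0,"ay":0,"az":0},
    {"fingers":1,"tx":-0.06,"ty":0,"tz":0.0137,"ax":0,"ay":0,"az":0},
    {"fingers":1,"tx":-0.078,"ty":0,"tz":0.0178,"ax":0,"ay":0,"az":0}
  ]
}}

```text
time_s: 10.38
tcp_pos: [0.4076, 0.2023, 0.1439]
ee_rot: [[0.291, -0.167, -0.942], [-0.047, -0.986, 0.16], [-0.956, -0.003, -0.295]]
wrist_force: [0.0, 1.3, -3.1]
gripper_width: 0.271
```

```bash
python3 - <<'E'
from plan import *
from cv import *
s=r.sense();print(s['time_s'],s['tcp_pos'],s['gripper_width']*87,s['wrist_force'],s['moment'],s['joints'])
B=viewer.capture('side')
save('pics/g.png',cv2.resize(B['image'][120:300,180:420],(800,600),interpolation=cv2.INTER_CUBIC))
# well target: cover tilt T with tongue at well (xt,0,zt); tool rel: TCP cover (0,0,.0305), tool tilt=T-12.8
w=np.array([.4893,-.1611,0]);yw=-.206
def tcp(T,xt,zt,y=0):
    C=Ro.from_euler('y',-T,degrees=True).as_matrix()
    P=np.array([xt,y,zt])/1000+C@[.075,0,.0305]
    return w+rz(yw)@P, tool(yw,T-12.8)
e=go(*tcp(15,-35,140))
e=go(*tcp(15,-50,50),start=e)
e=go(*tcp(15,-50,32),start=e)
E
```

```text
10.3833 [0.40755168 0.20231215 0.1439333 ] 23.596834674243464 [ 1.07328990e-03  1.28769254e+00 -3.08772644e+00] [0.19311112 0.92161879 0.0204934 ] [ 54.03538096   6.10766959 -50.14166691  32.01159725 -29.72150234
  -1.11054746]
dist 0.3891 rot 15.24 calls 2
 t [0.005, 0.2313, -0.1173] a [0.006, -0.0419, 0.0021]
 t [-0.0092, 0.2291, -0.1214] a [0.006, -0.0419, 0.0021]
dist 0.0912 rot 0.0 calls 1
 t [0.1191, -0.0, 0.0246] a [0.0, 0.0, 0.0]
dist 0.018 rot 0.0 calls 1
 t [0.024, 0.0, 0.0009] a [0.0, 0.0, 0.0]
```

View pics/g.png

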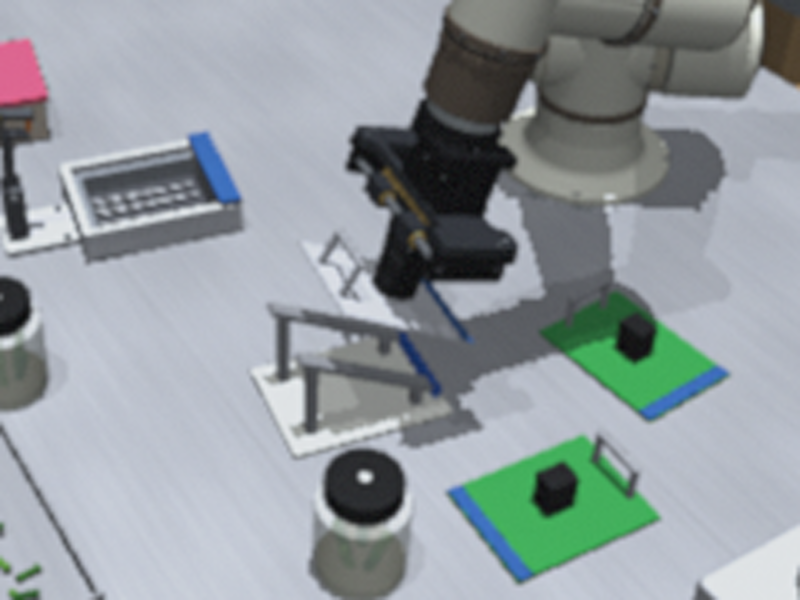

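Call:
{"api": "play_rows", "payload": {
  "commands": [
    {"fingers":1,"tx":-0.03,"ty":0.04,"tz":-0.02,"ax":0.001,"ay":-0.008,"az":0.0},
    {"fingers":1,"tx":-0.02,"ty":0.085,"tz":-0.042,"ax":0.002,"ay":-0.016,"az":0.001},
    {"fingers":1,"tx":0.0,"ty":0.135,"tz":-0.068,"ax":0.004,"ay":-0.025,"az":0.001},
    {"fingers":1,"tx":0.005,"ty":0.185,"tz":-0.094,"ax":0.005,"ay":-0.034,"az":0.002},
    {"fingers":1,"tx":0.005,"ty":0.231,"tz":-0.117,"ax":0.006,"ay":-0.042,"az":0.002}
  ]
}}

```text
time_s: 10.85
tcp_pos: [0.4623, 0.0156, 0.1642]
ee_rot: [[0.161, -0.186, -0.969], [-0.031, -0.983, 0.183], [-0.986, 0.001, -0.164]]
wrist_force: [0.3, 0.1, -2.9]
gripper_width: 0.274
```

```bash
cat > well.py <<'E'
from plan import *
from cv import *
w=np.array([.4893,-.1611,0]);yw=-.206
def tcp(T,xt,zt,y=0):
    C=Ro.from_euler('y',-T,degrees=True).as_matrix()
    P=np.array([xt,y,zt])/1000+C@[.075,0,.0305]
    return w+rz(yw)@P, tool(yw,T-12.8)
def where():
    s=r.sense();R=np.array(s['ee_rot']);Cw=rz(yw).T@R@tool(0,-12.8).T
    o=rz(yw).T@(s['tcp_pos']-w)-Cw@[0,0,.0305];t=o-Cw@[.075,0,0]
    print('t',s['time_s'],'tongue',(t*1e3).round(1),'org',(o*1e3).round(1),'rot',Ro.from_matrix(Cw).as_euler('zyx',degrees=True).round(2),'F',s['wrist_force'].round(1),'M',s['moment'].round(2),'g',round(s['gripper_width']*87,1),'j',s['joints'].round(0))
E
python3 - <<'E'
from well import *
where()
e=go(*tcp(15,-35,140))
E
```

```text
t 10.85 tongue [-120.4  166.3  107.6] org [-51.  167.7 136. ] rot [  1.18 -22.24   0.4 ] F [ 0.3  0.1 -2.9] M [0.07 0.4  0.06] g 23.8 j [ 26.   7. -37.   9. -39.  47.]
dist 0.1927 rot 7.33 calls 1
 t [-0.0128, 0.2256, -0.1223] a [0.0061, -0.0402, 0.0003]
```

Call:
{"api": "play_rows", "payload": {
  "commands": [
    {"fingers":1,"tx":-0.003,"ty":0.045,"tz":-0.024,"ax":0.001,"ay":-0.008,"az":0.0},
    {"fingers":1,"tx":-0.006,"ty":0.095,"tz":-0.05,"ax":0.002,"ay":-0.016,"az":0},
    {"fingers":1,"tx":-0.009,"ty":0.145,"tz":-0.078,"ax":0.004,"ay":-0.025,"az":0},
    {"fingers":1,"tx":-0.012,"ty":0.19,"tz":-0.104,"ax":0.005,"ay":-0.034,"az":0},
    {"fingers":1,"tx":-0.013,"ty":0.2255,"tz":-0.122,"ax":0.006,"ay":-0.04,"az":0}
  ]
}}

```text
time_s: 11.27
tcp_pos: [0.5197, -0.1688, 0.1902]
ee_rot: [[0.042, -0.208, -0.977], [-0.007, -0.978, 0.208], [-0.999, -0.001, -0.043]]
wrist_force: [0.5, -0.3, -2.4]
gripper_width: 0.273
```

Call:
{"api": "play_rows", "payload": {
  "commands": [
    {"fingers":1,"tx":0,"ty":0,"tz":0,"ax":0,"ay":0,"az":0},
    {"fingers":1,"tx":0,"ty":0,"tz":0,"ax":0,"ay":0,"az":0},
    {"fingers":1,"tx":0,"ty":0,"tz":0,"ax":0,"ay":0,"az":0}
  ]
}}

```text
time_s: 11.52
tcp_pos: [0.5173, -0.1655, 0.1889]
ee_rot: [[0.039, -0.207, -0.978], [-0.007, -0.978, 0.206], [-0.999, -0.002, -0.04]]
wrist_force: [-0.7, -0.1, -3.0]
gripper_width: 0.271
```

```bash
python3 - <<'E'
from well import *
where()
c=viewer.capture('wrist');s=r.sense();pickle.dump((s,c),open('w3.pkl','wb'))
save('pics/w3b.png',cv2.resize(c['image'],(800,600),interpolation=cv2.INTER_CUBIC))
e=go(*tcp(15,-50,60))
e=go(*tcp(15,-52,33),start=e)
E
```

```text
t 11.5167 tongue [-36.2   1.7 140. ] org [ 36.2   1.5 159.5] rot [ -0.12 -15.07   0.06] F [-0.7 -0.1 -3. ] M [0.01 0.31 0.03] g 23.6 j [ -0.  16. -17.   0. -55.  78.]
dist 0.0816 rot 0.14 calls 1
 t [0.1065, 0.0029, 0.0225] a [-0.0002, -0.0006, 0.0005]
dist 0.0271 rot 0.0 calls 1
 t [0.0359, 0.0, 0.004] a [0.0, 0.0, 0.0]
```

View pics/w3b.png

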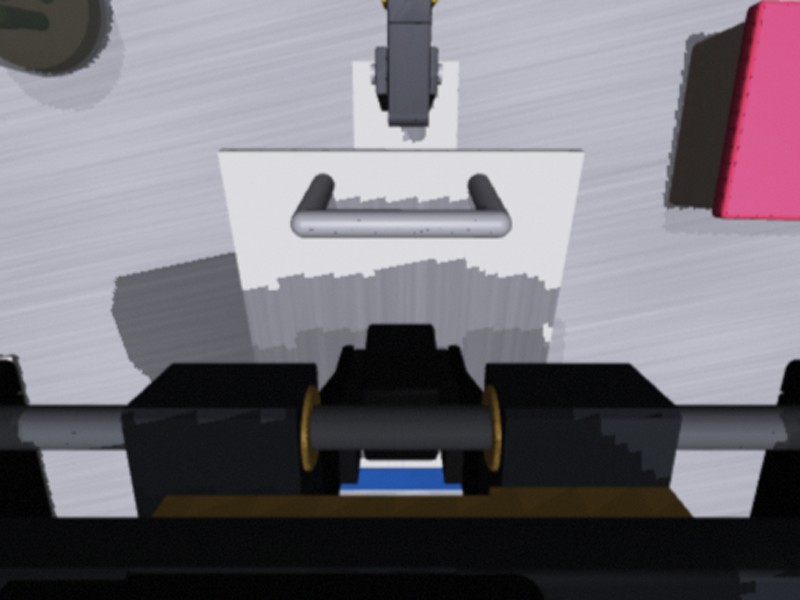

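```bash
python3 - <<'E'
from well import *
s,c=pickle.load(open('w3.pkl','rb'));c=wcam(c,s)
Cw=rz(yw).T@np.array(s['ee_rot'])@tool(0,-12.8).T;o=rz(yw).T@(s['tcp_pos']-w)-Cw@[0,0,.0305]
P=np.array([[75,55,4],[75,-55,4],[65,0,38]])/1000
f=lambda X:(proj(c,np.array(X)@rz(yw).T+w)*1.5625).round(1).tolist()
print('cover pred',f(P@Cw.T+o),'obs 220,150 583,150 401,222')
print('base plate edge x=180 z=0 at y0',f([[.18,0,0],[.15,0,.066],[.15,.0155,.066],[.15,-.0155,.066],[.13,0,.148],[.105,0,.16],[.088,0,.0],[.088,.01,0]]))
E
```

```text
cover pred [[217.8, 146.0], [583.0, 146.1], [400.2, 216.4]] obs 220,150 583,150 401,222
base plate edge x=180 z=0 at y0 [[404.3, 43.0], [404.8, 73.0], [374.7, 73.0], [435.0, 73.0], [406.2, 86.5], [406.3, 157.4], [404.0, 191.9], [389.3, 191.9]]
```

Call:
{"api": "play_rows", "payload": {
  "commands": [
    {"fingers":1,"tx":0.03,"ty":0.0035,"tz":0.006,"ax":0,"ay":0,"az":0},
    {"fingers":1,"tx":0.06,"ty":0.0035,"tz":0.012,"ax":0,"ay":0,"az":0},
    {"fingers":1,"tx":0.085,"ty":0.0035,"tz":0.018,"ax":0,"ay":-0.001,"az":0},
    {"fingers":1,"tx":0.1,"ty":0.0035,"tz":0.022,"ax":0,"ay":-0.001,"az":0},
    {"fingers":1,"tx":0.106,"ty":0.0035,"tz":0.0225,"ax":0,"ay":-0.001,"az":0}
  ]
}}

```text
time_s: 11.98
tcp_pos: [0.5021, -0.1634, 0.1082]
ee_rot: [[0.034, -0.203, -0.979], [-0.006, -0.979, 0.203], [-0.999, -0.001, -0.034]]
wrist_force: [-0.8, -0.0, -3.9]
gripper_width: 0.271
```

```bash
python3 - <<'E'
from well import *
where()
e=go(*tcp(15,-52,33,-.6))
e=go(*tcp(15,-74,32,-.6),start=e)
E
```

```text
t 11.9833 tongue [-51.7   0.4  59.6] org [20.8  0.4 78.7] rot [  0.07 -14.76   0.1 ] F [-0.8 -0.  -3.9] M [-0.04  0.33  0.02] g 23.6 j [ -0.  20. -25.   0. -43.  78.]
dist 0.0263 rot 0.26 calls 1
 t [0.0351, 0.0014, 0.0019] a [0.0004, 0.0013, 0.0004]
dist 0.022 rot 0.0 calls 1
 t [0.0002, -0.0, 0.0294] a [0.0, 0.0, 0.0]
```

Call:
{"api": "play_rows", "payload": {
  "commands": [
    {"fingers":1,"tx":0.01,"ty":0.0015,"tz":0.0005,"ax":0,"ay":0.001,"az":0},
    {"fingers":1,"tx":0.02,"ty":0.0015,"tz":0.001,"ax":0,"ay":0.001,"az":0},
    {"fingers":1,"tx":0.029,"ty":0.0015,"tz":0.002,"ax":0,"ay":0.001,"az":0},
    {"fingers":1,"tx":0.035,"ty":0.0015,"tz":0.002,"ax":0,"ay":0.001,"az":0},
    {"fingers":1,"tx":0.035,"ty":0.0015,"tz":0.002,"ax":0,"ay":0.001,"az":0}
  ]
}}

```text
time_s: 12.4
tcp_pos: [0.5034, -0.1658, 0.0832]
ee_rot: [[0.04, -0.205, -0.978], [-0.007, -0.979, 0.205], [-0.999, -0.002, -0.041]]
wrist_force: [-0.2, 0.4, -3.2]
gripper_width: 0.273
```

```bash
python3 - <<'E'
from well import *
where()
e=go(*tcp(15,-74,32,-.6))
B=viewer.capture('side')
save('pics/g2.png',cv2.resize(B['image'][130:220,160:280],(800,600),interpolation=cv2.INTER_CUBIC))
E
```

```text
t 12.4 tongue [-49.7  -1.5  34.2] org [22.7 -1.6 53.8] rot [ -0.04 -15.14   0.09] F [-0.2  0.4 -3.2] M [-0.06  0.28  0.03] g 23.8 j [ -0.  22. -26.   1. -39.  78.]
dist 0.0243 rot 0.17 calls 1
 t [0.0018, -0.0014, 0.0324] a [-0.0002, -0.0008, 0.0005]
```

View pics/g2.png

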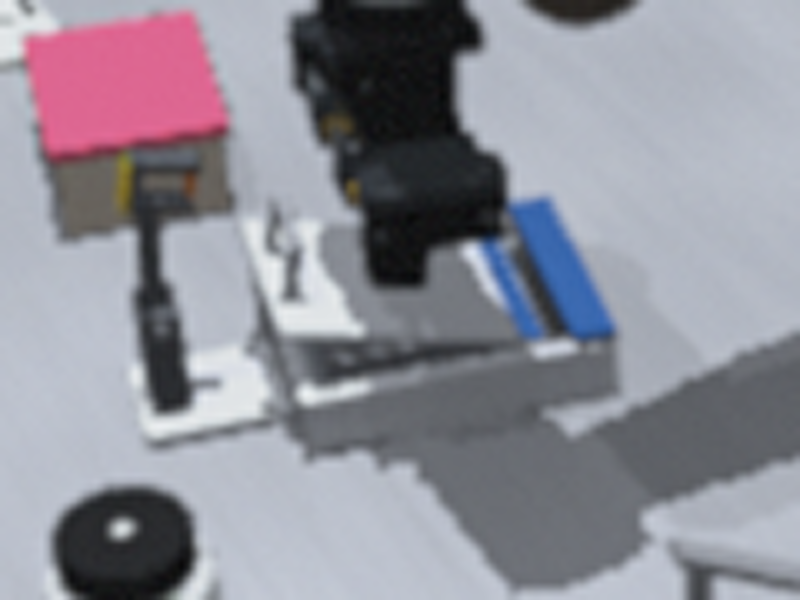

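Call:
{"api": "play_rows", "payload": {
  "commands": [
    {"fingers":1,"tx":0.002,"ty":-0.0015,"tz":0.008,"ax":0,"ay":-0.001,"az":0},
    {"fingers":1,"tx":0.002,"ty":-0.0015,"tz":0.016,"ax":0,"ay":-0.001,"az":0},
    {"fingers":1,"tx":0.002,"ty":-0.0015,"tz":0.022,"ax":0,"ay":-0.001,"az":0},
    {"fingers":1,"tx":0.002,"ty":-0.0015,"tz":0.026,"ax":0,"ay":-0.001,"az":0},
    {"fingers":1,"tx":0.002,"ty":-0.0015,"tz":0.026,"ax":0,"ay":-0.001,"az":0}
  ]
}}

```text
time_s: 12.87
tcp_pos: [0.4841, -0.1606, 0.0819]
ee_rot: [[0.038, -0.205, -0.978], [-0.006, -0.979, 0.205], [-0.999, -0.002, -0.039]]
wrist_force: [-0.6, 0.2, -3.1]
gripper_width: 0.276
```

```bash
python3 - <<'E'
from well import *
where()
e=go(*tcp(15,-75,31,-.6))
E
```

```text
t 12.8667 tongue [-69.7  -0.5  33. ] org [ 2.7 -0.6 52.5] rot [ -0.04 -15.03   0.1 ] F [-0.6  0.2 -3.1] M [-0.07  0.31 -0.04] g 24.0 j [  0.  21. -29.   1. -38.  78.]
dist 0.0057 rot 0.12 calls 1
 t [0.0025, -0.0, 0.0071] a [-0.0002, -0.0002, 0.0006]
```

Call:
{"api": "play_rows", "payload": {
  "commands": [
    {"fingers":1,"tx":0.001,"ty":0,"tz":0.003,"ax":0,"ay":0,"az":0},
    {"fingers":1,"tx":0.0025,"ty":0,"tz":0.005,"ax":0,"ay":0,"az":0},
    {"fingers":1,"tx":0.0025,"ty":0,"tz":0.007,"ax":0,"ay":0,"az":0},
    {"fingers":1,"tx":0.0025,"ty":0,"tz":0.007,"ax":0,"ay":0,"az":0},
    {"fingers":1,"tx":0.0025,"ty":0,"tz":0.007,"ax":0,"ay":0,"az":0}
  ]
}}

```text
time_s: 13.28
tcp_pos: [0.4801, -0.1597, 0.0796]
ee_rot: [[0.039, -0.205, -0.978], [-0.006, -0.979, 0.205], [-0.999, -0.002, -0.039]]
wrist_force: [-0.3, 0.2, -3.5]
gripper_width: 0.271
```

```bash
python3 - <<'E'
from well import *
where()
for T,x,z in((13,-75,30.7),(11,-75,30.4),(9,-75,30.1),(7.5,-75,29.8),(6,-75,29.5)): go(*tcp(T,x,z,-.6))
E
```

```text
t 13.2833 tongue [-73.8  -0.4  30.7] org [-1.4 -0.5 50.2] rot [ -0.03 -15.05   0.09] F [-0.3  0.2 -3.5] M [ 0.    0.3  -0.03] g 23.6 j [  0.  20. -30.   1. -38.  77.]
dist 0.0024 rot 2.06 calls 1
 t [0.0031, 0.0001, -0.0006] a [-0.0002, -0.0114, 0.0006]
dist 0.0054 rot 4.06 calls 1
 t [0.0067, 0.0001, -0.0026] a [-0.0002, -0.0225, 0.0006]
dist 0.0085 rot 6.05 calls 1
 t [0.0104, 0.0001, -0.0044] a [-0.0002, -0.0336, 0.0006]
dist 0.0109 rot 7.55 calls 1
 t [0.0133, 0.0001, -0.0058] a [-0.0002, -0.042, 0.0006]
dist 0.0133 rot 9.05 calls 1
 t [0.0162, 0.0001, -0.007] a [-0.0002, -0.0503, 0.0006]
```

Call:
{"api": "play_rows", "payload": {
  "commands": [
    {"fingers":1,"tx":0.003,"ty":0,"tz":-0.0005,"ax":0,"ay":-0.0115,"az":0},
    {"fingers":1,"tx":0.0065,"ty":0,"tz":-0.0025,"ax":0,"ay":-0.0225,"az":0},
    {"fingers":1,"tx":0.0105,"ty":0,"tz":-0.0045,"ax":0,"ay":-0.0335,"az":0},
    {"fingers":1,"tx":0.0135,"ty":0,"tz":-0.006,"ax":0,"ay":-0.042,"az":0},
    {"fingers":1,"tx":0.016,"ty":0,"tz":-0.007,"ax":0,"ay":-0.05,"az":0}
  ]
}}

```text
time_s: 13.7
tcp_pos: [0.4863, -0.161, 0.0677]
ee_rot: [[-0.115, -0.205, -0.972], [0.026, -0.979, 0.204], [-0.993, -0.002, 0.118]]
wrist_force: [0.1, -0.1, -3.0]
gripper_width: 0.273
```

```bash
python3 - <<'E'
from well import *
where()
for T,x,z in((5,-75,29.5),(3.5,-75,29),(2,-75,28.8),(1,-75,28.5),(0,-75,28.2)): go(*tcp(T,x,z,-.6))
E
```

```text
t 13.7 tongue [-74.3  -0.3  29.5] org [ 0.3 -0.4 37.3] rot [-0.04 -6.03  0.11] F [ 0.1 -0.1 -3. ] M [-0.14 -0.24  0.01] g 23.8 j [ -1.  26. -22.  -2. -49.  80.]
dist 0.0013 rot 1.03 calls 1
 t [0.0017, 0.0002, -0.0002] a [-0.0001, -0.0057, 0.0006]
dist 0.0038 rot 2.53 calls 1
 t [0.0047, 0.0002, -0.0018] a [-0.0001, -0.014, 0.0006]
dist 0.0061 rot 4.03 calls 1
 t [0.0074, 0.0002, -0.0033] a [-0.0001, -0.0224, 0.0006]
dist 0.0077 rot 5.03 calls 1
 t [0.0094, 0.0002, -0.0043] a [-0.0001, -0.0279, 0.0006]
dist 0.0094 rot 6.03 calls 1
 t [0.0114, 0.0002, -0.0053] a [-0.0001, -0.0335, 0.0006]
```

Call:
{"api": "play_rows", "payload": {
  "commands": [
    {"fingers":1,"tx":0.0015,"ty":0,"tz":-0.0002,"ax":0,"ay":-0.0055,"az":0},
    {"fingers":1,"tx":0.0045,"ty":0,"tz":-0.0018,"ax":0,"ay":-0.014,"az":0},
    {"fingers":1,"tx":0.0075,"ty":0,"tz":-0.0033,"ax":0,"ay":-0.0225,"az":0},
    {"fingers":1,"tx":0.0095,"ty":0,"tz":-0.0043,"ax":0,"ay":-0.028,"az":0},
    {"fingers":1,"tx":0.0115,"ty":0,"tz":-0.0053,"ax":0,"ay":-0.0335,"az":0}
  ]
}}

```text
time_s: 14.12
tcp_pos: [0.4887, -0.1615, 0.0586]
ee_rot: [[-0.217, -0.205, -0.954], [0.047, -0.979, 0.2], [-0.975, -0.002, 0.222]]
wrist_force: [0.6, 0.8, -3.2]
gripper_width: 0.276
```

Call:
{"api": "play_rows", "payload": {
  "commands": [
    {"fingers":1,"tx":0,"ty":0,"tz":0,"ax":0,"ay":0,"az":0},
    {"fingers":1,"tx":0,"ty":0,"tz":0,"ax":0,"ay":0,"az":0}
  ]
}}

```text
time_s: 14.28
tcp_pos: [0.4885, -0.1615, 0.0586]
ee_rot: [[-0.216, -0.205, -0.955], [0.047, -0.979, 0.2], [-0.975, -0.002, 0.221]]
wrist_force: [0.6, 0.2, -3.0]
gripper_width: 0.276
```

```bash
python3 - <<'E'
from well import *
where()
B=viewer.capture('side')
save('pics/g3.png',cv2.resize(B['image'][130:220,160:280],(800,600),interpolation=cv2.INTER_CUBIC))
E
```

```text
t 14.2833 tongue [-75.7  -0.4  28.1] org [-0.7 -0.5 28.1] rot [-0.04 -0.02  0.1 ] F [ 0.6  0.2 -3. ] M [-0.21 -0.49  0.05] g 24.0 j [ -2.  29. -18.  -3. -55.  82.]
```

View pics/g3.png

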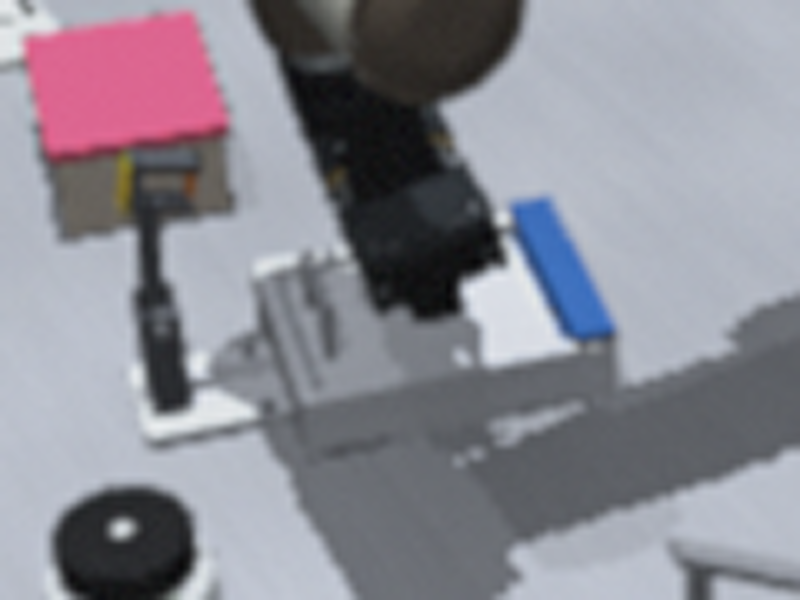

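Call:
{"api": "play_rows", "payload": {
  "commands": [
    {"fingers":1,"tx":0.001,"ty":0,"tz":-0.0002,"ax":0,"ay":0,"az":0},
    {"fingers":1,"tx":0.002,"ty":0,"tz":-0.0004,"ax":0,"ay":0,"az":0},
    {"fingers":1,"tx":0.0026,"ty":0,"tz":-0.0006,"ax":0,"ay":0,"az":0},
    {"fingers":1,"tx":0.0026,"ty":0,"tz":-0.0006,"ax":0,"ay":0,"az":0}
  ]
}}

```text
time_s: 14.67
tcp_pos: [0.4885, -0.1614, 0.0579]
ee_rot: [[-0.216, -0.205, -0.955], [0.047, -0.979, 0.199], [-0.975, -0.002, 0.221]]
wrist_force: [-0.5, 0.6, 4.5]
gripper_width: 0.272
```

```bash
python3 - <<'E'
from well import *
where()
E
```

```text
t 14.6667 tongue [-75.7  -0.4  27.4] org [-0.7 -0.4 27.4] rot [-0.01 -0.03  0.09] F [-0.5  0.6  4.5] M [ 0.22  0.54 -0.08] g 23.6 j [ -2.  29. -18.  -3. -55.  82.]
```

Call:
{"api": "play_rows", "payload": {
  "commands": [
    {"fingers":0,"tx":-0.001,"ty":0,"tz":0,"ax":0,"ay":0,"az":0},
    {"fingers":0,"tx":-0.001,"ty":0,"tz":0,"ax":0,"ay":0,"az":0},
    {"fingers":0,"tx":-0.001,"ty":0,"tz":0,"ax":0,"ay":0,"az":0},
    {"fingers":0,"tx":-0.001,"ty":0,"tz":0,"ax":0,"ay":0,"az":0}
  ]
}}

```text
time_s: 15.0
tcp_pos: [0.4887, -0.1615, 0.0575]
ee_rot: [[-0.216, -0.205, -0.955], [0.047, -0.979, 0.2], [-0.975, -0.002, 0.221]]
wrist_force: [-0.4, -0.1, -0.9]
gripper_width: 0.464
```

Call:
{"api": "play_rows", "payload": {
  "commands": [
    {"fingers":0,"tx":-0.02,"ty":0,"tz":0.0045,"ax":0,"ay":0,"az":0},
    {"fingers":0,"tx":-0.05,"ty":0,"tz":0.011,"ax":0,"ay":0,"az":0},
    {"fingers":0,"tx":-0.09,"ty":0,"tz":0.02,"ax":0,"ay":0,"az":0},
    {"fingers":0,"tx":-0.13,"ty":0,"tz":0.0295,"ax":0,"ay":0,"az":0},
    {"fingers":0,"tx":-0.16,"ty":0,"tz":0.0362,"ax":0,"ay":0,"az":0}
  ]
}}

```text
time_s: 15.42
tcp_pos: [0.4893, -0.162, 0.1829]
ee_rot: [[-0.214, -0.205, -0.955], [0.046, -0.979, 0.2], [-0.976, -0.002, 0.219]]
wrist_force: [1.4, -0.1, 0.5]
gripper_width: 0.499
```

```bash
python3 - <<'E'
from well import *
where();print(r.sense()['tcp_pos'])
A=viewer.capture('scene');B=viewer.capture('side')
for n,c in (('A',A),('B',B)):
    print([(d['uv'],round(d['score'],2)) for d in spotter.find_in('hook_pad',c)][:2])
    for h in(1.1,1.2,1.3,1.4,1.5,1.6):
        q=np.array([[150-85*np.cos(h)+15*np.sin(h),0,66+85*np.sin(h)+15*np.cos(h)]])/1000@rz(yw).T+w;print(h,proj(c,q).round(1))
c=B;save('pics/g4.png',np.hstack([cv2.resize(B['image'][130:220,160:240],(400,450),interpolation=cv2.INTER_CUBIC),cv2.resize(A['image'][175:265,180:260],(400,450),interpolation=cv2.INTER_CUBIC)]))
E
```

```text
t 15.4167 tongue [-74.8  -0.8 152.2] org [  0.2  -0.8 152.4] rot [-0.02 -0.17  0.1 ] F [ 1.4 -0.1  0.5] M [-0.17 -0.38 -0.  ] g 43.4 j [ -2.  21. -11.  -2. -71.  81.]
[ 0.48925644 -0.16197397  0.18290329]
[([201.7, 219.2], 0.61)]
1.1 [[207.2 214.2]]
1.2 [[206.  215.9]]
1.3 [[204.7 217.9]]
1.4 [[203.5 220. ]]
1.5 [[202.2 222.2]]
1.6 [[201.  224.6]]
[([180.7, 160.5], 0.72)]
1.1 [[188.1 156.7]]
1.2 [[185.6 156.6]]
1.3 [[183.1 156.8]]
1.4 [[180.6 157.1]]
1.5 [[178.1 157.7]]
1.6 [[175.7 158.4]]
```

View pics/g4.png

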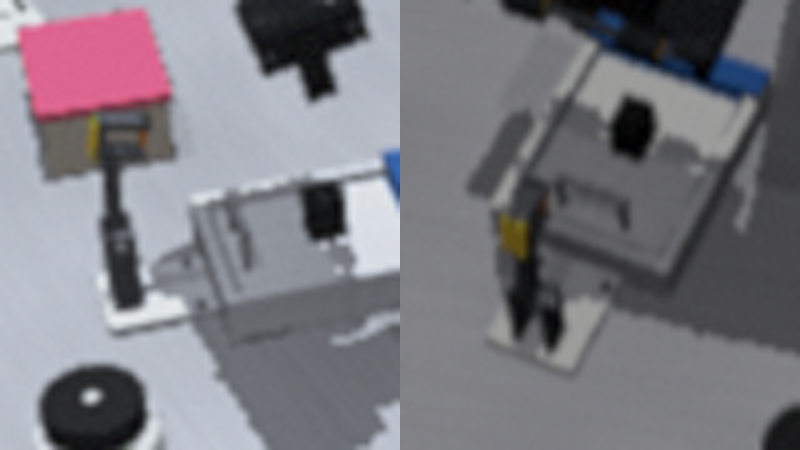

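```bash
cat >> well.py <<'E'
def at(x,z,y=-.6): return w+rz(yw)@(np.array([x,y,z])/1000), tool(yw,0)
def hk(h,d): # TCP (well mm) with tip's -x corner at arm distance d on pad face
    return 150-d*np.cos(h)+15*np.sin(h)+9.5, 66+d*np.sin(h)+15*np.cos(h)+19
def loc():
    s=r.sense();p=rz(yw).T@(s['tcp_pos']-w)*1e3;Cw=rz(yw).T@np.array(s['ee_rot'])@tool(0,0).T
    print('t',s['time_s'],'tcp',p.round(1),'rot',Ro.from_matrix(Cw).as_rotvec(degrees=True).round(1),'F',(rz(yw).T@s['wrist_force']).round(1),'g',round(s['gripper_width']*87,1))
E
python3 - <<'E'
from well import *
loc()
e=go(*at(60,265));e=go(*at(190,265),start=e);e=go(*at(190,159),start=e)
for h in (1.45,1.2,.9,.6,.4,.3,.2,.1,0): print(h,np.round(hk(h,85),1),np.round(hk(h,94),1))
E
```

```text
t 15.6167 tcp [ -0.5  -0.6 180.9] rot [ 0.1 12.7 -0. ] F [-0.4  0.1 -0.7] g 43.8
dist 0.1036 rot 12.71 calls 1
 t [-0.1271, -0.0004, -0.054] a [-0.0002, 0.0706, 0.0008]
dist 0.13 rot 0.0 calls 1
 t [0.0, 0.0, -0.1733] a [0.0, 0.0, 0.0]
dist 0.106 rot 0.0 calls 1
 t [0.1413, 0.0, -0.0] a [0.0, 0.0, 0.0]
1.45 [164.1 171.2] [163.1 180.1]
1.2 [142.7 169.7] [139.4 178. ]
0.9 [118.4 160.9] [112.8 168. ]
0.6 [ 97.8 145.4] [ 90.4 150.5]
0.4 [ 87.1 131.9] [ 78.8 135.4]
0.3 [ 82.7 124.4] [ 74.1 127.1]
0.2 [ 79.2 116.6] [ 70.4 118.4]
0.1 [ 76.4 108.4] [ 67.5 109.3]
0 [ 74.5 100. ] [ 65.5 100. ]
```

Call:
{"api": "play_rows", "payload": {
  "commands": [
    {"fingers":1,"tx":-0.127,"ty":0,"tz":-0.054,"ax":0,"ay":0.0705,"az":0},
    {"fingers":1,"tx":-0.127,"ty":0,"tz":-0.054,"ax":0,"ay":0.0705,"az":0},
    {"fingers":1,"tx":-0.127,"ty":0,"tz":-0.054,"ax":0,"ay":0.0705,"az":0},
    {"fingers":1,"tx":-0.127,"ty":0,"tz":-0.054,"ax":0,"ay":0.0705,"az":0},
    {"fingers":1,"tx":-0.127,"ty":0,"tz":-0.054,"ax":0,"ay":0.0705,"az":0}
  ]
}}

```text
time_s: 16.03
tcp_pos: [0.5478, -0.1741, 0.2635]
ee_rot: [[-0.002, -0.206, -0.979], [0.003, -0.979, 0.206], [-1.0, -0.002, 0.003]]
wrist_force: [0.2, -0.5, -0.3]
gripper_width: 0.204
```

Call:
{"api": "play_rows", "payload": {
  "commands": [
    {"fingers":1,"tx":0,"ty":0,"tz":-0.173,"ax":0,"ay":0,"az":0},
    {"fingers":1,"tx":0,"ty":0,"tz":-0.173,"ax":0,"ay":0,"az":0},
    {"fingers":1,"tx":0,"ty":0,"tz":-0.173,"ax":0,"ay":0,"az":0},
    {"fingers":1,"tx":0,"ty":0,"tz":-0.173,"ax":0,"ay":0,"az":0},
    {"fingers":1,"tx":0,"ty":0,"tz":-0.173,"ax":0,"ay":0,"az":0}
  ]
}}

```text
time_s: 16.45
tcp_pos: [0.6753, -0.2008, 0.2575]
ee_rot: [[-0.011, -0.206, -0.979], [0.004, -0.979, 0.206], [-1.0, -0.002, 0.011]]
wrist_force: [-0.4, -0.1, -0.9]
gripper_width: 0.003
```

```bash
python3 - <<'E'
from well import *
loc()
e=go(*at(190,160))
s=r.sense();c=viewer.capture('wrist');pickle.dump((s,c),open('w4.pkl','wb'))
save('pics/w4b.png',cv2.resize(c['image'],(800,600),interpolation=cv2.INTER_CUBIC))
print([(d['uv'],round(d['score'],2)) for d in spotter.find_in('hook_pad',c)][:2])
E
```

```text
t 16.45 tcp [190.2  -0.8 257.5] rot [ 0.1  0.7 -0.1] F [-0.4 -0.2 -0.9] g 0.2
dist 0.0975 rot 0.67 calls 1
 t [0.1299, -0.0001, -0.0012] a [-0.0004, 0.0037, 0.0005]
[([258.2, 212.7], 0.75)]
```

Call:
{"api": "play_rows", "payload": {
  "commands": [
    {"fingers":1,"tx":0.04,"ty":0,"tz":0,"ax":0,"ay":0.003,"az":0},
    {"fingers":1,"tx":0.08,"ty":0,"tz":0,"ax":0,"ay":0.003,"az":0},
    {"fingers":1,"tx":0.11,"ty":0,"tz":-0.001,"ax":0,"ay":0.003,"az":0},
    {"fingers":1,"tx":0.125,"ty":0,"tz":-0.001,"ax":0,"ay":0.003,"az":0},
    {"fingers":1,"tx":0.125,"ty":0,"tz":-0.001,"ax":0,"ay":0.003,"az":0}
  ]
}}

```text
time_s: 16.97
tcp_pos: [0.6727, -0.2003, 0.1679]
ee_rot: [[0.002, -0.205, -0.979], [0.001, -0.979, 0.205], [-1.0, -0.002, -0.002]]
wrist_force: [-0.4, -0.6, -0.6]
gripper_width: 0.004
```

```bash
python3 - <<'E'
from well import *
loc()
x,z=hk(1.15,85);e=go(*at(165,165));e=go(*at(x,z))
E
```

```text
t 16.9667 tcp [187.6  -0.9 167.9] rot [ 0.1 -0.1 -0.1] F [-0.3 -0.7 -0.6] g 0.4
dist 0.0228 rot 0.14 calls 1
 t [0.0038, -0.0003, 0.0301] a [-0.0003, -0.0005, 0.0006]
dist 0.0491 rot 0.14 calls 1
 t [-0.0012, -0.0003, 0.0655] a [-0.0003, -0.0005, 0.0006]
```

Call:
{"api": "play_rows", "payload": {
  "commands": [
    {"fingers":1,"tx":0,"ty":0,"tz":0.015,"ax":0,"ay":0,"az":0},
    {"fingers":1,"tx":0,"ty":0,"tz":0.03,"ax":0,"ay":0,"az":0},
    {"fingers":1,"tx":0,"ty":0,"tz":0.042,"ax":0,"ay":0,"az":0},
    {"fingers":1,"tx":-0.001,"ty":0,"tz":0.054,"ax":0,"ay":0,"az":0},
    {"fingers":1,"tx":-0.001,"ty":0,"tz":0.0655,"ax":0,"ay":0,"az":0}
  ]
}}

```text
time_s: 17.38
tcp_pos: [0.6278, -0.1908, 0.1734]
ee_rot: [[0.013, -0.205, -0.979], [-0.001, -0.979, 0.205], [-1.0, -0.002, -0.012]]
wrist_force: [1.0, -0.7, 1.1]
gripper_width: 0.006
```

```bash
python3 - <<'E'
from well import *
loc()
for h in (1.05,.95,.85,.75,.65): go(*at(*hk(h,86)))
B=viewer.capture('side')
save('pics/g5.png',cv2.resize(B['image'][130:220,140:260],(800,600),interpolation=cv2.INTER_CUBIC))
E
```

```text
t 17.3833 tcp [141.6  -0.8 173.4] rot [ 0.1 -0.7 -0. ] F [ 1.1 -0.4  1.1] g 0.5
dist 0.0135 rot 0.72 calls 1
 t [0.0083, -0.0002, 0.016] a [-0.0001, -0.004, 0.0006]
dist 0.0222 rot 0.72 calls 1
 t [0.0126, -0.0002, 0.0267] a [-0.0001, -0.004, 0.0006]
dist 0.0309 rot 0.72 calls 1
 t [0.0181, -0.0002, 0.037] a [-0.0001, -0.004, 0.0006]
dist 0.0396 rot 0.72 calls 1
 t [0.0245, -0.0002, 0.0467] a [-0.0001, -0.004, 0.0006]
dist 0.0482 rot 0.72 calls 1
 t [0.0319, -0.0002, 0.0557] a [-0.0001, -0.004, 0.0006]
```

View pics/g5.png

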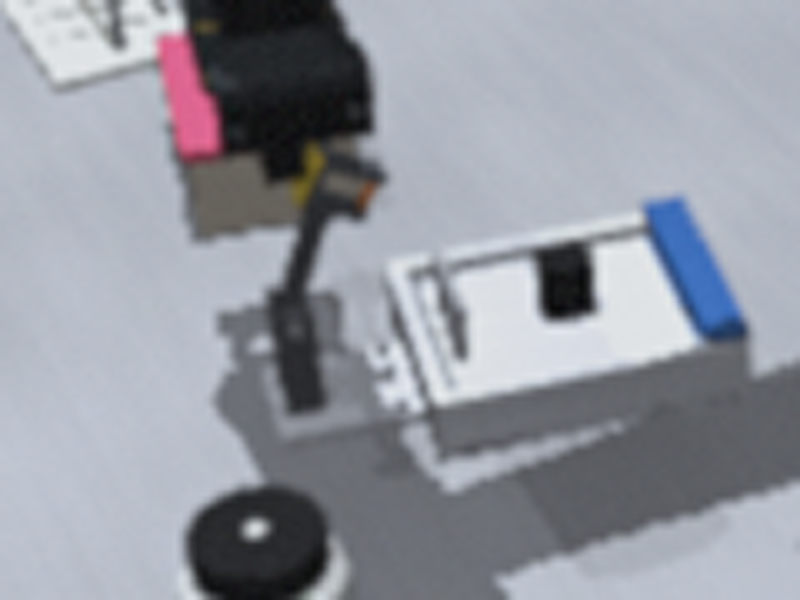

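Call:
{"api": "play_rows", "payload": {
  "commands": [
    {"fingers":1,"tx":0.008,"ty":0,"tz":0.016,"ax":0,"ay":-0.003,"az":0},
    {"fingers":1,"tx":0.0125,"ty":0,"tz":0.0265,"ax":0,"ay":-0.003,"az":0},
    {"fingers":1,"tx":0.018,"ty":0,"tz":0.037,"ax":0,"ay":-0.003,"az":0},
    {"fingers":1,"tx":0.0245,"ty":0,"tz":0.0465,"ax":0,"ay":-0.003,"az":0},
    {"fingers":1,"tx":0.032,"ty":0,"tz":0.0555,"ax":0,"ay":-0.003,"az":0}
  ]
}}

```text
time_s: 17.85
tcp_pos: [0.5867, -0.1822, 0.1473]
ee_rot: [[0.0, -0.205, -0.979], [0.002, -0.979, 0.205], [-1.0, -0.002, -0.0]]
wrist_force: [0.2, -0.4, 1.0]
gripper_width: 0.002
```

```bash
python3 - <<'E'
from well import *
loc()
for h,d in ((.57,87),(.5,88),(.44,89),(.38,90),(.33,91)): go(*at(*hk(h,d)))
E
```

```text
t 17.85 tcp [ 99.7  -0.7 147.3] rot [ 0.1 -0.  -0. ] F [ 0.3 -0.4  1. ] g 0.2
dist 0.006 rot 0.11 calls 1
 t [0.0037, -0.0002, 0.0071] a [-0.0001, -0.0, 0.0006]
dist 0.0124 rot 0.11 calls 1
 t [0.0093, -0.0002, 0.0137] a [-0.0001, -0.0, 0.0006]
dist 0.018 rot 0.11 calls 1
 t [0.0145, -0.0002, 0.0191] a [-0.0001, -0.0, 0.0006]
dist 0.0236 rot 0.11 calls 1
 t [0.02, -0.0001, 0.0243] a [-0.0001, -0.0, 0.0006]
dist 0.0284 rot 0.11 calls 1
 t [0.0249, -0.0001, 0.0286] a [-0.0001, -0.0, 0.0006]
```

Call:
{"api": "play_rows", "payload": {
  "commands": [
    {"fingers":1,"tx":0.0035,"ty":0,"tz":0.007,"ax":0,"ay":0,"az":0},
    {"fingers":1,"tx":0.0095,"ty":0,"tz":0.0135,"ax":0,"ay":0,"az":0},
    {"fingers":1,"tx":0.0145,"ty":0,"tz":0.019,"ax":0,"ay":0,"az":0},
    {"fingers":1,"tx":0.02,"ty":0,"tz":0.0245,"ax":0,"ay":0,"az":0},
    {"fingers":1,"tx":0.025,"ty":0,"tz":0.0285,"ax":0,"ay":0,"az":0}
  ]
}}

```text
time_s: 18.27
tcp_pos: [0.5655, -0.1778, 0.1274]
ee_rot: [[-0.002, -0.205, -0.979], [0.002, -0.979, 0.205], [-1.0, -0.002, 0.002]]
wrist_force: [0.8, -0.2, 0.4]
gripper_width: 0.006
```

```bash
python3 - <<'E'
from well import *
loc()
for h,d in ((.27,91.5),(.22,92),(.17,92.5),(.13,93),(.09,93.5)): go(*at(*hk(h,d)))
E
```

```text
t 18.2667 tcp [ 78.   -0.7 127.4] rot [ 0.1  0.1 -0. ] F [ 0.8 -0.   0.4] g 0.6
dist 0.0044 rot 0.16 calls 1
 t [0.0047, -0.0001, 0.0035] a [-0.0002, 0.0006, 0.0006]
dist 0.0092 rot 0.16 calls 1
 t [0.0102, -0.0001, 0.0066] a [-0.0002, 0.0006, 0.0006]
dist 0.0139 rot 0.16 calls 1
 t [0.016, -0.0001, 0.0094] a [-0.0002, 0.0006, 0.0006]
dist 0.0178 rot 0.16 calls 1
 t [0.0206, -0.0001, 0.0116] a [-0.0002, 0.0006, 0.0006]
dist 0.0216 rot 0.16 calls 1
 t [0.0254, -0.0001, 0.0136] a [-0.0002, 0.0006, 0.0006]
```

Call:
{"api": "play_rows", "payload": {
  "commands": [
    {"fingers":1,"tx":0.0045,"ty":0,"tz":0.0035,"ax":0,"ay":0,"az":0},
    {"fingers":1,"tx":0.01,"ty":0,"tz":0.0065,"ax":0,"ay":0,"az":0},
    {"fingers":1,"tx":0.016,"ty":0,"tz":0.0095,"ax":0,"ay":0,"az":0},
    {"fingers":1,"tx":0.0205,"ty":0,"tz":0.0115,"ax":0,"ay":0,"az":0},
    {"fingers":1,"tx":0.0255,"ty":0,"tz":0.0135,"ax":0,"ay":0,"az":0}
  ]
}}

```text
time_s: 18.68
tcp_pos: [0.557, -0.1758, 0.1091]
ee_rot: [[0.001, -0.205, -0.979], [0.002, -0.979, 0.205], [-1.0, -0.002, -0.001]]
wrist_force: [1.7, -0.2, 1.7]
gripper_width: 0.004
```

```bash
python3 - <<'E'
from well import *
loc()
go(*at(66,100))
E
```

```text
t 18.6833 tcp [ 69.2  -0.5 109.1] rot [ 0.1 -0.1 -0. ] F [1.7 0.2 1.7] g 0.3
dist 0.0097 rot 0.12 calls 1
 t [0.0122, 0.0001, 0.0043] a [-0.0001, -0.0003, 0.0006]
```

Call:
{"api": "play_rows", "payload": {
  "commands": [
    {"fingers":1,"tx":0.003,"ty":0,"tz":0.001,"ax":0,"ay":0,"az":0},
    {"fingers":1,"tx":0.006,"ty":0,"tz":0.002,"ax":0,"ay":0,"az":0},
    {"fingers":1,"tx":0.009,"ty":0,"tz":0.003,"ax":0,"ay":0,"az":0},
    {"fingers":1,"tx":0.012,"ty":0,"tz":0.0035,"ax":0,"ay":0,"az":0},
    {"fingers":1,"tx":0.012,"ty":0,"tz":0.0035,"ax":0,"ay":0,"az":0}
  ]
}}

```text
time_s: 19.1
tcp_pos: [0.5528, -0.1751, 0.1015]
ee_rot: [[-0.003, -0.204, -0.979], [0.002, -0.979, 0.204], [-1.0, -0.001, 0.003]]
wrist_force: [-4.2, 2.8, 12.5]
gripper_width: 0.003
```

Call:
{"api": "play_rows", "payload": {
  "commands": [
    {"fingers":1,"tx":0.001,"ty":0,"tz":0,"ax":0,"ay":0,"az":0},
    {"fingers":1,"tx":0.001,"ty":0,"tz":0,"ax":0,"ay":0,"az":0}
  ]
}}

```text
time_s: 19.27
tcp_pos: [0.5528, -0.1751, 0.1014]
ee_rot: [[-0.002, -0.204, -0.979], [0.002, -0.979, 0.204], [-1.0, -0.001, 0.003]]
wrist_force: [-5.0, 2.7, 15.1]
gripper_width: 0.006
```

```bash
python3 - <<'E'
from well import *
loc()
E
```

```text
t 19.2667 tcp [ 65.   -0.7 101.4] rot [0.1 0.1 0. ] F [-5.4  1.6 15.1] g 0.5
```

Call:
{"api": "play_rows", "payload": {
  "commands": [
    {"fingers":1,"tx":0.002,"ty":0,"tz":0,"ax":0,"ay":0,"az":0},
    {"fingers":1,"tx":0.004,"ty":0,"tz":0,"ax":0,"ay":0,"az":0},
    {"fingers":1,"tx":0.004,"ty":0,"tz":0,"ax":0,"ay":0,"az":0},
    {"fingers":1,"tx":0.004,"ty":0,"tz":0,"ax":0,"ay":0,"az":0}
  ]
}}

```text
time_s: 19.6
tcp_pos: [0.5529, -0.1751, 0.1011]
ee_rot: [[-0.001, -0.203, -0.979], [0.001, -0.979, 0.203], [-1.0, -0.0, 0.002]]
wrist_force: [-9.7, 4.8, 28.4]
gripper_width: 0.007
```

Call:
{"api": "play_rows", "payload": {
  "commands": [
    {"fingers":1,"tx":-0.015,"ty":0,"tz":0,"ax":0,"ay":0,"az":0},
    {"fingers":1,"tx":-0.05,"ty":0,"tz":0,"ax":0,"ay":0,"az":0},
    {"fingers":1,"tx":-0.1,"ty":0,"tz":0,"ax":0,"ay":0,"az":0},
    {"fingers":1,"tx":-0.14,"ty":0,"tz":0.03,"ax":0,"ay":0,"az":0},
    {"fingers":1,"tx":-0.16,"ty":0,"tz":0.07,"ax":0,"ay":0,"az":0}
  ]
}}

```text
time_s: 20.02
tcp_pos: [0.504, -0.165, 0.2189]
ee_rot: [[0.003, -0.205, -0.979], [0.001, -0.979, 0.205], [-1.0, -0.002, -0.003]]
wrist_force: [-0.3, 1.4, 0.3]
gripper_width: 0.007
```

Call:
{"api": "play_rows", "payload": {
  "commands": [
    {"fingers":1,"tx":-0.02,"ty":0,"tz":0.05,"ax":0,"ay":0,"az":0},
    {"fingers":1,"tx":-0.03,"ty":0,"tz":0.1,"ax":0,"ay":0,"az":0},
    {"fingers":1,"tx":-0.04,"ty":0,"tz":0.13,"ax":0,"ay":0,"az":0},
    {"fingers":1,"tx":-0.04,"ty":0,"tz":0.13,"ax":0,"ay":0,"az":0},
    {"fingers":1,"tx":-0.04,"ty":0,"tz":0.13,"ax":0,"ay":0,"az":0}
  ]
}}

```text
time_s: 20.43
tcp_pos: [0.4055, -0.1445, 0.2466]
ee_rot: [[-0.001, -0.205, -0.979], [0.003, -0.979, 0.205], [-1.0, -0.002, 0.001]]
wrist_force: [0.3, -0.9, -0.2]
gripper_width: 0.008
```

```bash
python3 - <<'E'
from well import *
loc()
A=viewer.capture('scene');B=viewer.capture('side');s=r.sense();c=viewer.capture('wrist');W=wcam(c,s)
for n,k in (('A',A),('B',B),('W',W)):
    try:print(n,[(d['uv'],round(d['score'],2)) for d in spotter.find_in('hook_pad',k if n!='W' else c)][:2])
    except Exception as ex:print(ex)
    for h in(0,.1,.2):
        q=np.array([[150-85*np.cos(h)+15*np.sin(h),-.6,66+85*np.sin(h)+15*np.cos(h)]])/1000@rz(yw).T+w;print(h,proj(k,q).round(1))
b=cv2.resize(B['image'][140:210,160:250],(400,311),interpolation=cv2.INTER_CUBIC);a=cv2.resize(A['image'][180:250,190:280],(400,311),interpolation=cv2.INTER_CUBIC)
w_=cv2.resize(c['image'][:185],(800,289),interpolation=cv2.INTER_CUBIC)
save('pics/fin.png',np.vstack([np.hstack([b,a]),w_]))
E
```

```text
t 20.4333 tcp [-85.4  -0.9 246.6] rot [ 0.1  0.1 -0. ] F [ 0.5 -0.8 -0.2] g 0.7
A [([210.7, 220.6], 0.74)]
0 [[216.9 210.4]]
0.1 [[216.4 209.6]]
0.2 [[215.9 208.9]]
B [([200.6, 175.2], 0.75)]
0 [[206.6 169.1]]
0.1 [[205.8 167.3]]
0.2 [[204.9 165.6]]
W []
0 [[256.5  13.2]]
0.1 [[256.4   8.1]]
0.2 [[256.4   1.6]]
```

View pics/fin.png

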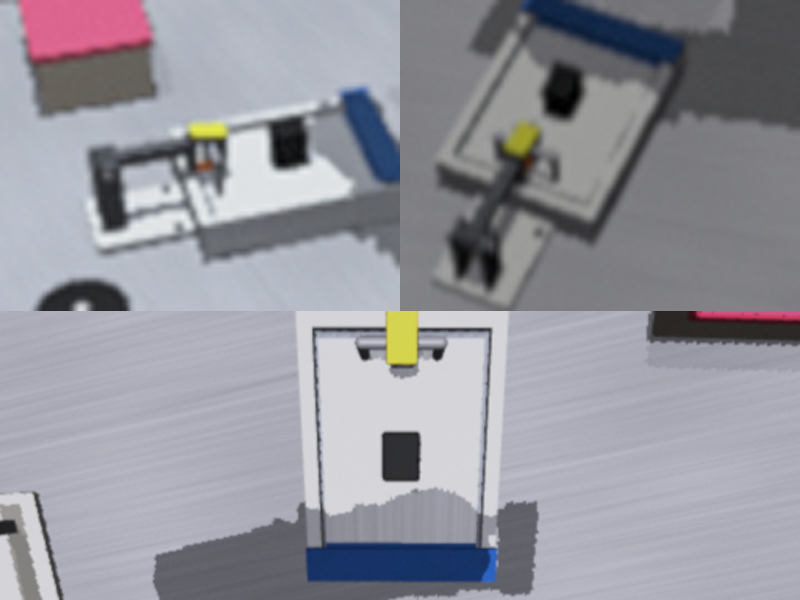

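```bash
python3 -c "
from look import *
print(job.finish_job())"
```

```text
the job is handed in; nothing more can be done
None
```

The cover is seated in the well, the snap hook is pressed down onto its loop, and the job is handed in at about 20.6 s. No verdict was reported.

**What I did**
- I gripped the aluminium cover by its handle, with the tool 13° off square because joint 3 hit its range limit at the full tilt. I then lifted it square off the stand.
- I tilted its striped edge under the lip at 15° and lowered it flat into the pocket in small steps.
- I swung the hook over with closed fingers and pressed it down to about 28 N, then backed the arm well clear.

**What the last checks showed**
- **Cover:** before release, its origin by tool position was about (-0.7, -0.4, 27.4) mm in the well frame, level and aligned to about 0.1°. The last picture still shows it flat and centred.
- **Hook:** the press met a hard stop, giving about 0.3 mm over the last 13 N. The pad's pixels match the fully shut position in both the scene and side cameras.
- **Gate:** the orange gate shows beneath the loop, but I had no direct reading of its angle.
- **Jars and box:** no contact was planned with them. The parts visible in the last pictures look undisturbed, but I did not measure their final positions.

**What disagreed**
- The pad network's pixels were up to 10 px off the pad as seen in the last picture. I relied on the picture and the contact force instead.
- The wrist view of the held cover was about 2.5 mm off the expected position along its x. I took this as camera calibration error.
- Before the grasp, joint 6 ran into its range stop once, so I turned the tool half round. Joint 3 also touched its limit once.

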